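# Fetch the hemmed-in brass sleeve for the press

## Task

The press wants the round brass sleeve, the low one standing in the stock tray between the copper coupling, the capped iron pipe and the ceramic stopper. Stand those three tall pieces upright on the grey felt pad, next stand the sleeve in the round nest on the press's slide, and only then put each of the three back upright in the tray where it stood at the start. Leave the low iron cap and the brass nut in the tray where they lie.

Things in the scene. Friction and masses are not known exactly. Their poses are not given: they have to be found in the camera images.
- coupling: long copper coupling standing on end: a plain round tube, 44 mm outside diameter, 100 mm tall, with two faint beads 46 mm across (12 and 50 mm up) and an open, dark mouth on top. 0.2 kg. Origin: centre of its foot; z up along the tube. Round: yaw is of no account.
- capped_pipe: short black iron pipe standing on the iron cap screwed to its lower end: cap 47 mm across at most and 30 mm tall, above it the plain pipe, 34 mm outside diameter, up to 100 mm, with an open mouth on top. 0.42 kg. Origin: centre of its foot; z up along the pipe. Round: yaw is of no account.
- stopper: white glazed ceramic sink stopper (standing-waste type), standing: foot flange 47 mm across up to 16 mm high, straight round stem 32 mm in diameter from 24 to 82 mm, rounded head 37 mm across from 88 to 109 mm (its top). 0.24 kg. Origin: centre of its foot; z up along the stem. Round: yaw is of no account.
- sleeve: low brass ferrule sleeve standing on end, the thing to fetch: a plain round ring, 38 mm outside diameter, 34 mm tall, open on top, 0.12 kg. The three tall pieces crowd it, centres about 52 mm from its own: one on its tray -x side, one each on its tray +y and -y sides (which is where varies); a gripper gets down to it only once they are gone. Origin: centre of its foot; z up.
- iron_cap: low black iron pipe cap, mouth down, 42 mm across and 25 mm tall, in one of the two corners at the tray's -x side; stays where it lies (at most 20 mm off). Origin: centre of its underside.
- brass_nut: low hexagonal brass nut, 36 mm across flats and 20 mm tall, in the other corner at the tray's -x side; stays where it lies (at most 20 mm off). Origin: centre of its underside.
- tray: shallow wooden stock tray, fixed, 186 mm along its x by 210 mm along its y, floor 8 mm above the bench, rim 8 mm thick and 22 mm high above the bench. Origin: centre of its underside (z = 0); its +x points away from the robot within about 0.4 rad. The tall pieces and the sleeve stand on its floor; the tall ones finally stand here again, each where it was.
- pad: flat grey felt pad fixed to the bench, 120 mm along its x by 250 mm along its y, its top 5 mm above the bench: the side area, with room for the three tall pieces in a row along its y. Origin: centre of its underside (z = 0).
- nest: round dark steel dish on the bright slide plate of the red press: outside diameter 72 mm, inside 60 mm. Origin: centre of its underside, 40 mm above the bench; its flat floor, on which the sleeve must stand, is 6 mm above the origin, its lip 10 mm. Its +x points back under the press; ram and head begin 120 mm behind its centre, the plate ends 70 mm before it (pull ball beyond). Fixed.
Not all that is in view belongs to the job. Leave any blue look-alike of the stopper alone. What is shaped like the capped_pipe but blue is not meant.

How it is judged:
On the way, in this order (a step that is already met when the one before it is completed fails the run):
1. all three tall pieces stand upright on the felt pad, released and at rest (x of coupling in the frame of pad between -0.06 and 0.06 m and y of coupling in the frame of pad between -0.125 and 0.125 m and z of each of coupling, capped_pipe, stopper in the frame of pad below 0.01 m and linear speed of each of coupling, capped_pipe, stopper below 0.02 m/s and angle between each of coupling, capped_pipe, stopper's own z axis and vertical below 0.12 rad and x of capped_pipe in the frame of pad between -0.06 and 0.06 m and y of capped_pipe in the frame of pad between -0.125 and 0.125 m and x of stopper in the frame of pad between -0.06 and 0.06 m and y of stopper in the frame of pad between -0.125 and 0.125 m and contact force between the fingers and coupling below 0.1 N and contact force between the fingers and capped_pipe below 0.1 N and contact force between the fingers and stopper below 0.1 N), for 0.2 s.
2. the sleeve stands upright in the nest, released and at rest, the three tall pieces still upright on the felt pad (horizontal distance between sleeve and nest below 0.014 m and z of sleeve in the frame of nest between 0.002 and 0.01 m and linear speed of each of sleeve, coupling, capped_pipe, stopper below 0.02 m/s and angle between each of sleeve, coupling, capped_pipe, stopper's own z axis and vertical below 0.12 rad and contact force between the fingers and sleeve below 0.1 N and x of coupling in the frame of pad between -0.06 and 0.06 m and y of coupling in the frame of pad between -0.125 and 0.125 m and z of each of coupling, capped_pipe, stopper in the frame of pad below 0.01 m and x of capped_pipe in the frame of pad between -0.06 and 0.06 m and y of capped_pipe in the frame of pad between -0.125 and 0.125 m and x of stopper in the frame of pad between -0.06 and 0.06 m and y of stopper in the frame of pad between -0.125 and 0.125 m), for 0.2 s.
At the end, for the whole second after the job is handed in: Sleeve upright on the nest's floor, within 14 mm of its centre; coupling, capped pipe and stopper each upright within 15 mm of where it stood at the start; all released and at rest; iron cap and brass nut within 20 mm of where they lay (horizontal distance between sleeve and nest below 0.014 m and z of sleeve in the frame of nest between 0.002 and 0.01 m and linear speed of each of sleeve, coupling, capped_pipe, stopper below 0.02 m/s and angle between each of sleeve, coupling, capped_pipe, stopper's own z axis and vertical below 0.12 rad and distance of each of coupling, capped_pipe, stopper from where it was at the start of the episode below 0.015 m and contact force between the fingers and coupling below 0.1 N and contact force between the fingers and capped_pipe below 0.1 N and contact force between the fingers and stopper below 0.1 N and contact force between the fingers and sleeve below 0.1 N and distance of each of iron_cap, brass_nut from where it was at the start of the episode below 0.02 m); the robot touches nothing.
It fails at once if the low iron cap in the tray is pushed more than 20 mm from its place (distance of iron_cap from where it was at the start of the episode above 0.02 m).
It fails at once if the low brass nut in the tray is pushed more than 20 mm from its place (distance of brass_nut from where it was at the start of the episode above 0.02 m).
It also fails if it takes over 144 s, if anything falls off the work surface, if the arm or the gripper's body presses on something with over 40 N, if the wrist force passes 120 N, or if a joint passes its speed limit or range.

## Robot

A 7-joint arm with a two-finger parallel gripper is mounted at the origin on the work surface. World frame = base frame: x ahead of the robot, y to its left, z up, the work surface at z = 0. Lengths are in m, angles in rad, forces in N, time in s.
With the tool pointing down it reaches from about 0.4 to 0.9 m from the base axis. Payload 5.5 kg.
Tool frame: the origin (TCP) lies at the very end of the fingers, on their centre line; the grasp point (between the pads) lies 19 mm behind it; x points along the fingers, z is the direction in which the jaws open and shut, and the axes are right-handed (so a half turn about x gives the same grasp; the last joint's range is limited). The gripper opens to 92 mm and grips with 3 to 60 N. Pads are 19 mm wide; open, the fingers measure 130 mm over their backs; the gripper's body (75 mm by 190 mm) begins 47 mm behind the grasp point.
Start: joints at [1.463, 0.501, -0.427, 1.55, 0.221, 1.138, -0.21], TCP at [0.236, -0.606, 0.227] pointing down, gripper open.
Joint ranges: [-2.88, 2.88], [-0.31, 2.03], [-1.54, 1.56], [0.2, 2.42], [-1.41, 4.55], [0.19, 2.02], [-2.57, 2.57]. Speed limits (rad/s): [2.57, 2.57, 3.14, 3.14, 3.14, 3.14, 3.14].

## Interface

Orientations are given as [roll, pitch, yaw] about the fixed x, y, z axes, in that order (R = Rz(yaw) Ry(pitch) Rx(roll)).
In Python, from station import env gives the robot as it stands.
- The arm moves only by the tool send_rows, never from a script. Its argument "targets" is a list of rows, each a list of 4 numbers: the shift along the tool's x, y, z as a fraction of full scale, then the turn about the tool's x as a fraction of full scale. In form: [[x, y, z, twist], ...]. A call has 1 to 8 rows; each row is the pose to reach, as a shift and turn from the pose measured when the call began, along the tool's axes at that moment; what a row does not reach only later rows make up. Full scale, the value 1, is 100 mm for a shift and 0.5 rad for a turn. A row lasts 1/12 s, in which the tool goes at most 41.7 mm and 7.16 degrees, less where a joint would pass 70% of its speed; a pose out of reach is approached as far as the arm can. A call with a number of a shift or a turn outside -1 to 1 is refused whole. A call with a gripper value outside its range is refused whole. "grip" is the opening, from -1 (shut) to 1 (fully open), set as the call begins (left out, the last holds). The fingers move at their own pace and stop on an object; "squeeze" is the grip in N (left out, the last holds). Time passes only in rows, so rows that repeat a pose let the fingers close. It gives the time, the measured TCP pose, the force and the opening at its end, in the units of the state.
- env.state(): the state, without advancing time (a new reading comes with each control period).
- env.get_image(name): name is "scene" or "top" or "wrist"; returns (picture, depth): 480x640x3 uint8, red, green, blue; 480x640 float32, m along the optical axis (not along the pixel's ray), 0 where there is no reading.
- env.camera_params(name): a dict with "fx", "fy", "cx", "cy" (pixels), "D" ([k1, k2, p1, p2, k3] as OpenCV has them; the pictures are not rectified), "world_to_cam" (4x4, takes a point from world to camera coordinates). Camera axes: x right, y down, z forward; pixel columns grow to the right and rows downward; lengths in m; the calibration is good to about 2 mm. A picture is of the moment at which its call begins: read the wrist's pose just before it. camera_params takes no time and is no camera call; for the wrist camera it gives the pose at the moment of the call.
- env.close_job(): hands the job in, once; it reports no verdict.
The state is a dict: "time_s": time; "q": joint angles; "joint_vel": joint speeds; "joint_torque": joint torques, N m; "ee_pos": TCP position; "tcp_rot": TCP orientation; "wrist_force": force on the tool from outside, world axes, zero at the start; "ft_torque": the same for the moment, N m; "gripper_width": finger opening in m.
Only numpy, scipy, OpenCV 4.12 (cv2) and the standard library are available. Lean on these libraries where they do the work, as an engineer would, in place of code of your own. Each camera call takes 0.05 s, during which the arm holds its last target. There are 200 camera calls.

## Working session

There is one attempt and no reset: what is moved stays moved. The work goes in short steps, Python scripts to look and compute and a tool call to move; the robot and the scene stay as the last step left them, time stands still between calls to the robot, and variables do not carry over. Pictures are saved under pics/ and viewed, about 12 in all and at most 16, crops included, and the job is handed in when it is done.

Besides the shell and the picture viewer there is one more tool, called after "Call:" as name(argument=value, ...) on one line, values as JSON. send_rows: Moves the arm, as the interface text tells. Its arguments: {"type":"object","properties":{"targets":{"type":"array"},"grip":{"type":"number"},"squeeze":{"type":"number"}},"required":["targets"]}

```bash
ls; mkdir -p pics; cat > h.py <<'E'
import numpy as np, cv2
from station import env
def grab(n):
    P=env.camera_params(n); im,d=env.get_image(n); return im,d,P
def pts(P,uv,d):
    K=np.array([[P['fx'],0,P['cx']],[0,P['fy'],P['cy']],[0,0,1]])
    n=cv2.undistortPoints(np.array(uv,float).reshape(-1,1,2),K,np.array(P['D'])).reshape(-1,2)
    T=np.linalg.inv(np.array(P['world_to_cam']))
    d=np.asarray(d,float).reshape(-1,1)
    return (np.c_[n,np.ones(len(n))]*d)@T[:3,:3].T+T[:3,3]
def plane(P,uv,z):
    a=pts(P,uv,np.ones(len(uv))); c=np.linalg.inv(np.array(P['world_to_cam']))[:3,3]
    return c+(a-c)*((z-c[2])/(a-c)[:,2:])
def cloud(P,d):
    v,u=np.mgrid[0:480,0:640]
    return pts(P,np.c_[u.ravel(),v.ravel()],d.ravel()).reshape(480,640,3)
def save(n,im): cv2.imwrite('pics/'+n+'.png',im[:,:,::-1])
E
python3 - <<'E'
from h import *
for n in('top','scene'):
    im,d,P=grab(n); save(n+'0',im); np.savez(n+'0.npz',im=im,d=d,P=P)
    print(n,P['fx'],P['D'],np.round(np.linalg.inv(P['world_to_cam']),3).tolist())
print(env.state())
E
```

```text
pics
top 478.6202365711337 [0.02917421 0.         0.         0.         0.        ] [[-0.03, -0.989, 0.145, 0.384], [-0.999, 0.032, 0.011, -0.004], [-0.016, -0.144, -0.989, 0.947], [0.0, 0.0, 0.0, 1.0]]
scene 472.3421261983612 [-0.08405603  0.          0.          0.          0.        ] [[-0.663, 0.603, -0.444, 0.878], [0.748, 0.542, -0.382, 0.293], [0.01, -0.586, -0.811, 0.723], [0.0, 0.0, 0.0, 1.0]]
{'time_s': 0.1, 'q': array([ 1.46324065,  0.50176213, -0.4268094 ,  1.55134549,  0.22077265,
        1.13827766, -0.2102776 ]), 'joint_vel': array([ 0.00019795, -0.00189947, -0.00084009, -0.00377844,  0.00074928,
       -0.00073859, -0.00160149]), 'joint_torque': array([-1.04758501e-02, -5.67881155e+01, -5.83856240e+00, -2.79913223e+01,
       -6.91486546e-02,  2.41942273e-02,  5.28934652e-05]), 'ee_pos': array([ 0.23525549, -0.60525944,  0.22577716]), 'tcp_rot': array([3.08824938, 1.56905012, 1.88826964]), 'wrist_force': array([-0.22561843, -0.43800986, -0.06795305]), 'ft_torque': array([-0.03475331, -0.0067906 , -0.01372605]), 'gripper_width': 0.09180138421401529}
```

```bash
sleep 1
```

```text
(no output)
```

View pics/top0.png

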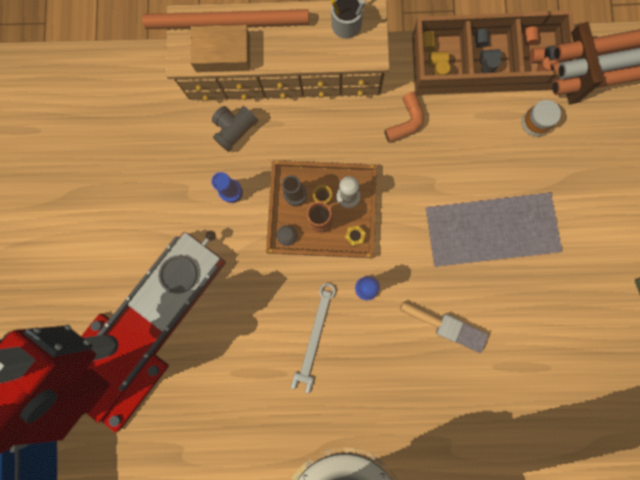

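View pics/scene0.png

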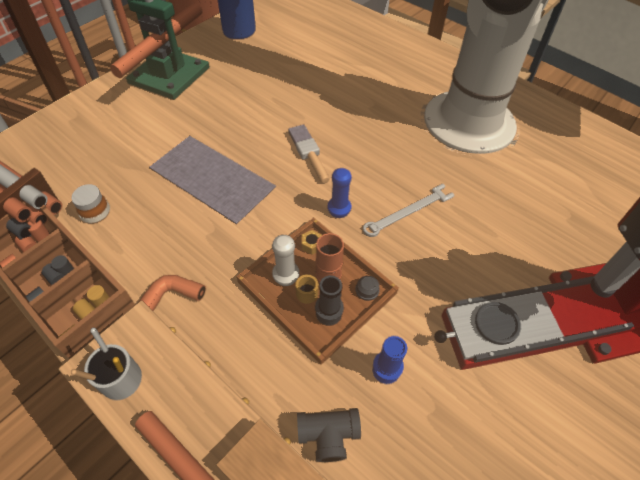

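Top view: coupling (319,215), capped pipe (292,187), stopper (348,187), sleeve (322,195), iron cap (287,236), nut (355,236), pad (495,230), nest (180,272). The blue pipe-like piece (226,186) and the blue stopper-like piece (367,288) are decoys. The scene view shows the same arrangement.

```bash
cat > m.py <<'E'
from h import *
from scipy import ndimage as nd
Z={}
for n in('top','scene'):
    f=np.load(n+'0.npz',allow_pickle=True); Z[n]=(f['im'],f['d'],f['P'].item())
def circ(n,zlo,zhi,box,zplane,tag):
    im,d,P=Z[n]; C=cloud(P,d); m=(d>0)&(C[...,2]>zlo)&(C[...,2]<zhi)&(C[...,0]>box[0])&(C[...,0]<box[1])&(C[...,1]>box[2])&(C[...,1]<box[3])
    L,k=nd.label(m)
    for i in range(1,k+1):
        a=L==i
        if a.sum()<15: continue
        v,u=np.nonzero(a); q=plane(P,np.c_[u,v],zplane); 
        (cx,cy),r=cv2.minEnclosingCircle(q[:,:2].astype(np.float32))
        print(n,tag,a.sum(),'c',round(cx,4),round(cy,4),'D',round(2*r,4),'z',np.round(np.percentile(C[a][:,2],[5,50,95]),4),'px',u.mean().round(),v.mean().round(),im[a].mean(0).round())
B=(.4,.7,-.12,.2)
for n in Z:
    circ(n,.1,.125,B,.108,'tall')
    circ(n,.036,.046,(.5,.58,0,.08),.042,'sleeve')
    circ(n,.024,.036,B,.03,'low')
    im,d,P=Z[n]; C=cloud(P,d)
    hsv=cv2.cvtColor(im,cv2.COLOR_RGB2HSV)
    m=(hsv[...,1]<60)&(abs(C[...,2]-.005)<.006)&(C[...,1]<-.12)&(C[...,0]>.33)&(C[...,0]<.6)&(d>0)
    L,k=nd.label(nd.binary_opening(m,iterations=2)); i=1+np.argmax(nd.sum(m,L,range(1,k+1)))
    v,u=np.nonzero(L==i); q=plane(P,np.c_[u,v],.005)[:,:2].astype(np.float32)
    print(n,'pad',cv2.minAreaRect(q),'px',u.mean(),v.mean())
    m=(C[...,2]>.04)&(C[...,2]<.056)&(hsv[...,2]<110)&(C[...,1]>.15)&(C[...,1]<.4)&(C[...,0]>.25)&(C[...,0]<.55)&(hsv[...,1]<90)
    L,k=nd.label(nd.binary_opening(m))
    for i in range(1,k+1):
        if (L==i).sum()<150: continue
        v,u=np.nonzero(L==i); q=plane(P,np.c_[u,v],.05)[:,:2].astype(np.float32)
        print(n,'nest',(L==i).sum(),cv2.minEnclosingCircle(q),cv2.minAreaRect(q),u.mean(),v.mean())
    # red/bright slide, tray rim
    m=(abs(C[...,2]-.022)<.004)&(C[...,0]>B[0])&(C[...,0]<B[1])&(C[...,1]>-.1)&(C[...,1]<.18)
    L,k=nd.label(m); i=1+np.argmax(nd.sum(m,L,range(1,k+1))); v,u=np.nonzero(L==i)
    print(n,'tray',cv2.minAreaRect(plane(P,np.c_[u,v],.022)[:,:2].astype(np.float32)))
    for w in [(.3,-.2),(.35,.1),(.6,-.1)]:
        s=(abs(C[...,0]-w[0])<.01)&(abs(C[...,1]-w[1])<.01)&(d>0); print('bench z',np.median(C[s][:,2]).round(4) if s.any() else 0,end=' ')
    print()
from scipy.spatial.transform import Rotation as R
s=env.state();print(np.round(R.from_euler('xyz',s['tcp_rot']).as_matrix(),3))
E
python3 m.py
python3 - <<'E'
import cv2
a=cv2.imread('pics/top0.png')[140:310,130:400];b=cv2.imread('pics/scene0.png')[200:370,220:490]
import numpy as np
cv2.imwrite('pics/crop.png',cv2.resize(np.vstack([a,b]),None,fx=1.75,fy=1.75,interpolation=3))
E
```

```text
top tall 290 c 0.5979 0.0769 D 0.0357 z [0.1032 0.1067 0.1099] px 291.0 184.0 [79. 65. 52.]
top tall 322 c 0.5915 -0.026 D 0.0369 z [0.1058 0.1144 0.1182] px 349.0 186.0 [168. 159. 137.]
top tall 15 c 0.5999 0.1929 D 0.0117 z [0.1001 0.1009 0.104 ] px 226.0 185.0 [ 72.  83. 141.]
top tall 136 c 0.543 0.0292 D 0.0447 z [0.1019 0.1076 0.1104] px 318.0 213.0 [145.  90.  53.]
top tall 271 c 0.4115 -0.0553 D 0.0351 z [0.1017 0.1069 0.1105] px 369.0 285.0 [ 74.  84. 140.]
top sleeve 16 c 0.5767 0.072 D 0.0142 z [0.0364 0.0375 0.0412] px 297.0 203.0 [84. 77. 68.]
top low 97 c 0.6105 0.1984 D 0.0426 z [0.027  0.0308 0.0338] px 237.0 190.0 [75. 71. 98.]
top low 160 c 0.5902 -0.0262 D 0.046 z [0.0248 0.0288 0.0344] px 348.0 200.0 [123. 114.  98.]
top low 289 c 0.5187 0.0965 D 0.0373 z [0.026  0.0315 0.0348] px 286.0 234.0 [90. 81. 70.]
top low 298 c 0.5126 -0.0368 D 0.041 z [0.0261 0.0289 0.0313] px 355.0 235.0 [146. 115.  51.]
top pad ((0.5193939208984375, -0.3098914623260498), (0.1172746792435646, 0.24743661284446716), 5.04450798034668) px 492.9653391327987 229.29278238412397
top nest 1140 (
[... 2255 characters left out ...]
40685984624483
scene nest 2309 ((0.37231606245040894, 0.33493638038635254), 0.12211669236421585) ((0.38009363412857056, 0.3441370725631714), (0.08573947846889496, 0.23929667472839355), 52.080013275146484) 507.2269380684279 312.7596362061498
scene nest 169 ((0.4768105447292328, 0.3392917513847351), 0.026631232351064682) ((0.476561963558197, 0.33896970748901367), (0.008885013870894909, 0.05301324650645256), 52.334739685058594) 509.5739644970414 350.71597633136093
scene tray ((0.5690308213233948, 0.0289013534784317), (0.21184183657169342, 0.18789668381214142), 85.58243560791016)
bench z 0.0016 bench z 0.0005 bench z 0.001 
[[-0.001  0.932  0.362]
 [ 0.002  0.362 -0.932]
 [-1.     0.    -0.002]]
```

View pics/crop.png

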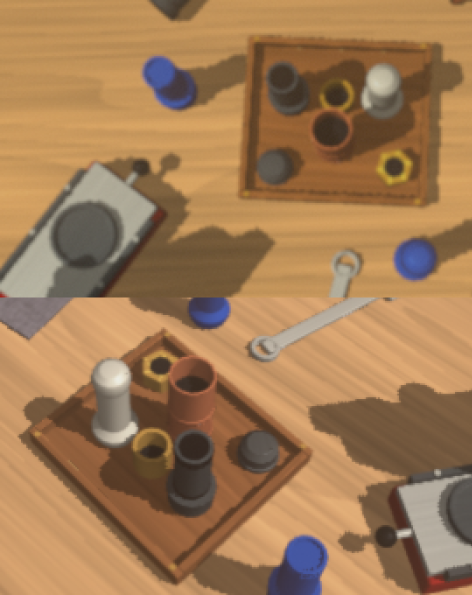

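Measured positions, where the two views agree within 4 mm:

| Item | x | y | Note |
|---|---|---|---|
| Stopper | .592 | -.025 | white; not the blue one at px (367,288) |
| Capped pipe | .598 | .079 | black; not the blue one at px (226,186) |
| Coupling | .543 | .0305 | copper |
| Sleeve | .595 | .027 | brass ring; 52 mm from the coupling |
| Tray | .570 | .0275 | yaw -4.5° |
| Pad | .5195 | -.309 | yaw 5° |
| Nest | .446 | .2965 | yaw about 143° |

The crop confirms these identities. First I'll turn the jaws to lie along world x.

Call:
send_rows(targets=[[0, 0, 0, -0.25], [0, 0, 0, -0.5], [0, 0, 0, -0.75], [0, 0, 0, -1], [0, 0, 0, -1], [0, 0, 0, -1]], grip=1, squeeze=25)

```text
time_s: 0.6
ee_pos: [0.235, -0.605, 0.2253]
tcp_rot: [2.487, 1.568, 1.783]
wrist_force: [0.6, 0.3, -0.2]
gripper_width: 0.0921
```

Call:
send_rows(targets=[[0, 0, 0, -0.25], [0, 0, 0, -0.5], [0, 0, 0, -0.75], [0, 0, 0, -1], [0, 0, 0, -1], [0, 0, 0, -1]])

```text
time_s: 1.1
ee_pos: [0.2349, -0.6049, 0.225]
tcp_rot: [1.92, 1.568, 1.71]
wrist_force: [0.2, 0.1, 0.0]
gripper_width: 0.0916
```

Call:
send_rows(targets=[[0, 0, 0, -0.2], [0, 0, 0, -0.4], [0, 0, 0, -0.4], [0, 0, 0, -0.4]])

```text
time_s: 1.43
ee_pos: [0.2349, -0.6049, 0.2249]
tcp_rot: [1.702, 1.567, 1.685]
wrist_force: [-0.3, 0.9, 0.6]
gripper_width: 0.0918
```

Call:
send_rows(targets=[[0, 0.35, 0.22, 0], [0, 0.7, 0.44, 0], [0, 0.97, 0.6, 0], [0, 0.97, 0.6, 0]])

```text
time_s: 1.77
ee_pos: [0.3026, -0.5017, 0.226]
tcp_rot: [1.253, 1.564, 1.241]
wrist_force: [1.2, 0.8, 0.9]
gripper_width: 0.0915
```

Call:
send_rows(targets=[[0, 0.35, 0.22, 0], [0, 0.7, 0.44, 0], [0, 0.97, 0.6, 0], [0, 0.97, 0.6, 0]])

```text
time_s: 2.1
ee_pos: [0.3698, -0.397, 0.2278]
tcp_rot: [1.028, 1.561, 1.023]
wrist_force: [1.4, 0.7, -0.0]
gripper_width: 0.0917
```

Call:
send_rows(targets=[[0, 0.35, 0.22, 0], [0, 0.7, 0.44, 0], [0, 0.97, 0.6, 0], [0, 0.97, 0.6, 0]])

```text
time_s: 2.43
ee_pos: [0.4356, -0.2916, 0.2303]
tcp_rot: [0.868, 1.556, 0.87]
wrist_force: [0.9, 1.9, -0.2]
gripper_width: 0.092
```

Call:
send_rows(targets=[[0, 0.35, 0.22, 0], [0, 0.7, 0.44, 0], [0, 0.97, 0.6, 0], [0, 0.97, 0.6, 0]])

```text
time_s: 2.77
ee_pos: [0.5001, -0.1852, 0.2334]
tcp_rot: [0.798, 1.55, 0.807]
wrist_force: [0.9, 0.9, 1.3]
gripper_width: 0.0918
```

Call:
send_rows(targets=[[0, 0.35, 0.22, 0], [0, 0.7, 0.44, 0], [0, 0.97, 0.6, 0], [0, 0.97, 0.6, 0], [0, 0.97, 0.6, 0]])

```text
time_s: 3.18
ee_pos: [0.5603, -0.0841, 0.2361]
tcp_rot: [0.805, 1.549, 0.818]
wrist_force: [-0.3, -0.5, -0.2]
gripper_width: 0.0916
```

```bash
cat > g.py <<'E'
import sys
from h import *
from scipy.spatial.transform import Rotation as R
s=env.state(); M=R.from_euler('xyz',s['tcp_rot']).as_matrix(); p=np.array(s['ee_pos'])
print('p',p.round(4),'toolx',M[:,0].round(3),'jawyaw',np.degrees(np.arctan2(M[1,2],M[0,2])).round(1),'q',np.round(s['q'],2))
for a in sys.argv[1:]:
    g=np.array([float(t) for t in a.split(',')]); print(a,(M.T@(g-p)/.1).round(3)); p=g
E
python3 g.py .592,-.025,.18 .592,-.025,.125 .592,-.025,.056; python3 - <<'E'
from h import *
im,d,P=grab('wrist'); save('w1',im); np.savez('w1.npz',im=im,d=d,P=P)
E
```

```text
p [ 0.5603 -0.0841  0.2361] toolx [ 0.015  0.016 -1.   ] jawyaw 0.7 q [ 0.79  0.43 -0.88  1.76  0.35  1.11 -0.18]
.592,-.025,.18 [0.576 0.578 0.316]
.592,-.025,.125 [ 0.55  -0.009 -0.008]
.592,-.025,.056 [ 0.69  -0.011 -0.011]
```

View pics/w1.png

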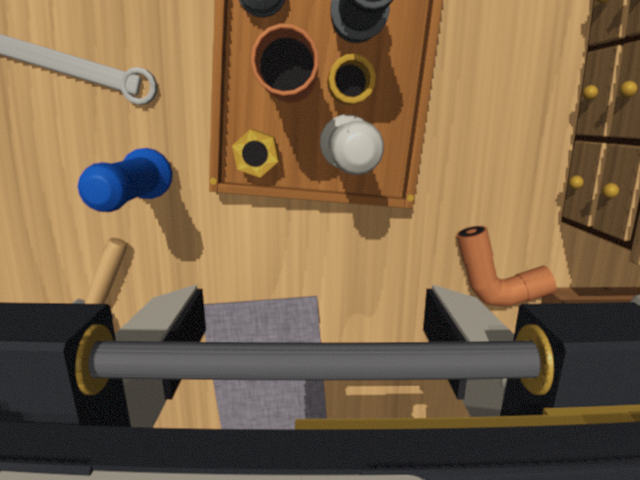

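The wrist view shows the stopper head at (357,145), the coupling mouth (285,60), sleeve (352,78) and nut (255,155). I'll cross-check positions from here.

```bash
python3 - <<'E'
from h import *
from scipy import ndimage as nd
f=np.load('w1.npz',allow_pickle=True); im,d,P=f['im'],f['d'],f['P'].item(); C=cloud(P,d)
for lo,hi,zp,t in((.1,.125,.108,'tall'),(.095,.118,.106,'head'),(.036,.046,.042,'sl'),(.02,.036,.028,'low')):
    m=(d>0)&(C[...,2]>lo)&(C[...,2]<hi)&(np.arange(480)[:,None]<280)
    L,k=nd.label(m)
    for i in range(1,k+1):
        a=L==i
        if a.sum()<60: continue
        v,u=np.nonzero(a); q=plane(P,np.c_[u,v],zp)[:,:2].astype(np.float32)
        print(t,a.sum(),np.round(cv2.minEnclosingCircle(q)[0],4),round(2*cv2.minEnclosingCircle(q)[1],4),(u.mean().round(),v.mean().round()))
E
```

```text
tall 327 [0.5956 0.066 ] 0.0261 (np.float64(372.0), np.float64(4.0))
tall 1061 [0.5409 0.0297] 0.0448 (np.float64(283.0), np.float64(55.0))
tall 2283 [ 0.5894 -0.0253] 0.0368 (np.float64(357.0), np.float64(147.0))
tall 1783 [ 0.4124 -0.0538] 0.0353 (np.float64(101.0), np.float64(187.0))
tall 288 [ 0.8067 -0.0888] 0.0396 (np.float64(636.0), np.float64(245.0))
head 379 [0.5955 0.0668] 0.0269 (np.float64(371.0), np.float64(5.0))
head 1206 [0.5408 0.03  ] 0.0452 (np.float64(283.0), np.float64(55.0))
head 2257 [ 0.5897 -0.0254] 0.037 (np.float64(357.0), np.float64(147.0))
head 2031 [ 0.4127 -0.0537] 0.0382 (np.float64(103.0), np.float64(187.0))
head 878 [ 0.8041 -0.0698] 0.0799 (np.float64(634.0), np.float64(223.0))
sl 866 [0.5956 0.0769] 0.0463 (np.float64(356.0), np.float64(24.0))
sl 1727 [ 0.8086 -0.0034] 0.1937 (np.float64(600.0), np.float64(113.0))
sl 848 [0.5912 0.0253] 0.0387 (np.float64(352.0), np.float64(77.0))
sl 158 [ 0.4141 -0.0537] 0.0302 (np.float64(148.0), np.float64(172.0))
low 5501 [0.5666 0.0103] 0.2503 (np.float64(320.0), np.float64(128.0))
low 304 [0.5176 0.0853] 0.0298 (np.float64(260.0), np.float64(4.0))
low 2679 [ 0.8085 -0.0021] 0.1979 (np.float64(590.0), np.float64(111.0))
low 69 [0.5888 0.0625] 0.0269 (np.float64(346.0), np.float64(35.0))
low 134 [0.5928 0.0271] 0.0287 (np.float64(359.0), np.float64(70.0))
low 80 [0.5466 0.0145] 0.0314 (np.float64(299.0), np.float64(97.0))
low 593 [ 0.5892 -0.0248] 0.046 (np.float64(333.0), np.float64(133.0))
low 1576 [ 0.5111 -0.0355] 0.0412 (np.float64(255.0), np.float64(152.0))
low 574 [ 0.4122 -0.054 ] 0.0407 (np.float64(152.0), np.float64(170.0))
low 1329 [ 0.7192 -0.1304] 0.0598 (np.float64(479.0), np.float64(255.0))
low 238 [ 0.7781 -0.1505] 0.0358 (np.float64(540.0), np.float64(275.0))
```

Call:
send_rows(targets=[[0.14, 0.14, 0.08, 0], [0.29, 0.29, 0.16, 0], [0.43, 0.43, 0.24, 0], [0.57, 0.57, 0.32, 0], [0.57, 0.57, 0.32, 0], [0.57, 0.57, 0.32, 0]])

```text
time_s: 3.73
ee_pos: [0.5907, -0.0302, 0.1791]
tcp_rot: [0.886, 1.552, 0.893]
wrist_force: [-0.7, -0.9, -0.6]
gripper_width: 0.0916
```

```bash
python3 g.py .592,-.025,.12 .592,-.025,.056
```

```text
p [ 0.5907 -0.0302  0.1791] toolx [ 0.012  0.014 -1.   ] jawyaw 0.4 q [ 0.63  0.54 -0.83  1.75  0.44  1.04 -0.34]
.592,-.025,.12 [0.592 0.044 0.006]
.592,-.025,.056 [ 0.64  -0.009 -0.007]
```

Call:
send_rows(targets=[[0.2, 0.04, 0, 0], [0.4, 0.04, 0, 0], [0.6, 0.04, 0, 0], [0.6, 0.04, 0, 0], [0.6, 0.04, 0, 0]])

```text
time_s: 4.15
ee_pos: [0.5907, -0.0278, 0.1192]
tcp_rot: [0.921, 1.554, 0.925]
wrist_force: [0.3, 0.5, -0.5]
gripper_width: 0.092
```

Call:
send_rows(targets=[[0.2, 0, 0, 0], [0.4, 0, 0, 0], [0.63, 0, 0, 0], [0.63, 0, 0, 0], [0.63, 0, 0, 0]])

```text
time_s: 4.57
ee_pos: [0.5914, -0.0279, 0.057]
tcp_rot: [0.927, 1.555, 0.93]
wrist_force: [-0.3, 0.5, 0.8]
gripper_width: 0.0915
```

```bash
python3 g.py .591,-.025,.056
```

```text
p [ 0.5914 -0.0279  0.057 ] toolx [ 0.01   0.013 -1.   ] jawyaw 0.2 q [ 0.54  0.69 -0.71  1.82  0.58  0.84 -0.45]
.591,-.025,.056 [ 0.011  0.029 -0.004]
```

Close gently, then lift.

Call:
send_rows(targets=[[0, 0.03, 0, 0], [0, 0.03, 0, 0], [0, 0.03, 0, 0], [0, 0.03, 0, 0], [0, 0.03, 0, 0], [0, 0.03, 0, 0], [0, 0.03, 0, 0], [0, 0.03, 0, 0]], grip=-1, squeeze=25)

```text
time_s: 5.23
ee_pos: [0.5913, -0.0249, 0.0571]
tcp_rot: [0.933, 1.555, 0.936]
wrist_force: [0.8, 0.5, 0.5]
gripper_width: 0.0432
```

Call:
send_rows(targets=[[0, 0, 0, 0], [0, 0, 0, 0], [0, 0, 0, 0], [0, 0, 0, 0], [0, 0, 0, 0], [0, 0, 0, 0]])

```text
time_s: 5.73
ee_pos: [0.5914, -0.0249, 0.0571]
tcp_rot: [0.927, 1.555, 0.93]
wrist_force: [0.3, -0.9, 0.5]
gripper_width: 0.0339
```

Call:
send_rows(targets=[[-0.05, 0, 0, 0], [-0.2, 0, 0, 0], [-0.4, 0, 0, 0], [-0.6, 0, 0, 0], [-0.8, 0, 0, 0], [-1, 0, 0, 0], [-1, 0, 0, 0], [-1, 0, 0, 0]])

```text
time_s: 6.4
ee_pos: [0.5913, -0.0262, 0.1589]
tcp_rot: [0.768, 1.553, 0.771]
wrist_force: [-0.3, -0.1, -2.0]
gripper_width: 0.0337
```

```bash
python3 g.py .5265,-.389,.155
```

```text
p [ 0.5913 -0.0262  0.1589] toolx [ 0.013  0.012 -1.   ] jawyaw 0.2 q [ 0.61  0.56 -0.81  1.77  0.46  1.   -0.37]
.5265,-.389,.155 [-0.014 -3.626 -0.658]
```

Call:
send_rows(targets=[[0, -0.22, -0.04, 0], [0, -0.45, -0.08, 0], [0, -0.68, -0.12, 0], [0, -0.9, -0.16, 0], [0, -0.9, -0.16, 0], [0, -0.9, -0.16, 0]])

```text
time_s: 6.9
ee_pos: [0.5741, -0.1185, 0.156]
tcp_rot: [0.892, 1.555, 0.891]
wrist_force: [-0.3, 0.8, -1.1]
gripper_width: 0.034
```

Call:
send_rows(targets=[[0, -0.22, -0.04, 0], [0, -0.45, -0.08, 0], [0, -0.68, -0.12, 0], [0, -0.9, -0.16, 0], [0, -0.9, -0.16, 0], [0, -0.9, -0.16, 0]])

```text
time_s: 7.4
ee_pos: [0.5572, -0.209, 0.1538]
tcp_rot: [1.004, 1.555, 1.001]
wrist_force: [0.4, 1.5, -2.0]
gripper_width: 0.0341
```

Call:
send_rows(targets=[[0, -0.22, -0.04, 0], [0, -0.45, -0.08, 0], [0, -0.68, -0.12, 0], [0, -0.9, -0.16, 0], [0, -0.9, -0.16, 0], [0, -0.9, -0.16, 0]])

```text
time_s: 7.9
ee_pos: [0.5408, -0.2985, 0.1519]
tcp_rot: [1.071, 1.554, 1.067]
wrist_force: [0.3, 1.4, -2.5]
gripper_width: 0.0343
```

Call:
send_rows(targets=[[0, -0.22, -0.04, 0], [0, -0.45, -0.08, 0], [0, -0.68, -0.12, 0], [0, -0.9, -0.16, 0], [0, -0.9, -0.16, 0], [0, -0.9, -0.16, 0], [0, -0.9, -0.16, 0]])

```text
time_s: 8.48
ee_pos: [0.5257, -0.3852, 0.1503]
tcp_rot: [1.099, 1.552, 1.099]
wrist_force: [0.8, -0.3, -2.3]
gripper_width: 0.034
```

```bash
python3 g.py .5265,-.389,.075 .5265,-.389,.054
```

```text
p [ 0.5257 -0.3852  0.1503] toolx [ 0.008  0.017 -1.   ] jawyaw -0.1 q [ 1.11  0.67 -0.75  1.6   0.48  1.07  0.24]
.5265,-.389,.075 [ 0.753 -0.051  0.001]
.5265,-.389,.054 [ 0.21  -0.003 -0.002]
```

Call:
send_rows(targets=[[0.2, -0.04, 0, 0], [0.4, -0.04, 0, 0], [0.6, -0.04, 0, 0], [0.75, -0.04, 0, 0], [0.85, -0.04, 0, 0], [0.85, -0.04, 0, 0], [0.85, -0.04, 0, 0]])

```text
time_s: 9.07
ee_pos: [0.5269, -0.3867, 0.0652]
tcp_rot: [1.131, 1.551, 1.131]
wrist_force: [-0.4, 0.0, -2.2]
gripper_width: 0.0343
```

```bash
python3 g.py .5265,-.389,.0545
```

```text
p [ 0.5269 -0.3867  0.0652] toolx [ 0.008  0.018 -1.   ] jawyaw 0.0 q [ 1.07  0.77 -0.69  1.64  0.55  0.94  0.19]
.5265,-.389,.0545 [ 0.107 -0.025 -0.005]
```

Call:
send_rows(targets=[[0.03, 0, 0, 0], [0.06, 0, 0, 0], [0.09, 0, 0, 0], [0.11, 0, 0, 0], [0.11, 0, 0, 0], [0.11, 0, 0, 0]])

```text
time_s: 9.57
ee_pos: [0.527, -0.3866, 0.0543]
tcp_rot: [1.121, 1.552, 1.122]
wrist_force: [-0.1, 0.8, -2.3]
gripper_width: 0.0341
```

Call:
send_rows(targets=[[0, 0, 0, 0], [0, 0, 0, 0], [0, 0, 0, 0], [0, 0, 0, 0], [0, 0, 0, 0], [0, 0, 0, 0], [0, 0, 0, 0], [0, 0, 0, 0]], grip=1)

```text
time_s: 10.23
ee_pos: [0.527, -0.3866, 0.0544]
tcp_rot: [1.119, 1.552, 1.12]
wrist_force: [0.4, -0.1, -0.3]
gripper_width: 0.0827
```

Call:
send_rows(targets=[[-0.2, 0, 0, 0], [-0.4, 0, 0, 0], [-0.7, 0, 0, 0], [-1, 0, 0, 0], [-1, 0, 0, 0], [-1, 0, 0, 0]])

```text
time_s: 10.73
ee_pos: [0.5276, -0.3892, 0.1568]
tcp_rot: [0.881, 1.552, 0.881]
wrist_force: [-1.4, -0.1, 0.8]
gripper_width: 0.0921
```

```bash
python3 - <<'E'
from h import *
im,d,P=grab('scene'); save('s1',im[80:340,100:440])
E
python3 g.py .597,.078,.16
```

```text
p [ 0.5263 -0.3887  0.1549] toolx [ 0.009  0.016 -1.   ] jawyaw 0.0 q [ 1.12  0.67 -0.75  1.59  0.48  1.08  0.25]
.597,.078,.16 [0.031 4.667 0.707]
```

View pics/s1.png

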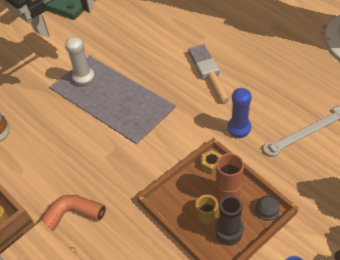

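The stopper stands upright on the pad, at (80,62) in the crop. Next is the capped pipe.

Call:
send_rows(targets=[[0, 0.31, 0.05, 0], [0, 0.62, 0.1, 0], [0, 0.94, 0.14, 0], [0, 0.94, 0.14, 0], [0, 0.94, 0.14, 0]])

```text
time_s: 11.2
ee_pos: [0.5402, -0.2913, 0.1555]
tcp_rot: [1.179, 1.551, 1.184]
wrist_force: [0.2, -1.9, 0.3]
gripper_width: 0.0918
```

Call:
send_rows(targets=[[0, 0.31, 0.05, 0], [0, 0.62, 0.1, 0], [0, 0.94, 0.14, 0], [0, 0.94, 0.14, 0], [0, 0.94, 0.14, 0]])

```text
time_s: 11.62
ee_pos: [0.5535, -0.1958, 0.1566]
tcp_rot: [1.246, 1.551, 1.255]
wrist_force: [-0.5, -0.8, -0.8]
gripper_width: 0.0916
```

Call:
send_rows(targets=[[0, 0.31, 0.05, 0], [0, 0.62, 0.1, 0], [0, 0.94, 0.14, 0], [0, 0.94, 0.14, 0], [0, 0.94, 0.14, 0]])

```text
time_s: 12.03
ee_pos: [0.5667, -0.1014, 0.1579]
tcp_rot: [1.277, 1.551, 1.288]
wrist_force: [-0.1, -0.6, 0.2]
gripper_width: 0.0918
```

Call:
send_rows(targets=[[0, 0.31, 0.05, 0], [0, 0.62, 0.1, 0], [0, 0.94, 0.14, 0], [0, 0.94, 0.14, 0], [0, 0.94, 0.14, 0]])

```text
time_s: 12.45
ee_pos: [0.5799, -0.0076, 0.1593]
tcp_rot: [1.298, 1.552, 1.309]
wrist_force: [-0.4, -0.3, 0.3]
gripper_width: 0.0916
```

Call:
send_rows(targets=[[0, 0.31, 0.05, 0], [0, 0.62, 0.1, 0], [0, 0.9, 0.14, 0], [0, 0.9, 0.14, 0], [0, 0.9, 0.14, 0], [0, 0.9, 0.14, 0]])

```text
time_s: 12.95
ee_pos: [0.5933, 0.0789, 0.1602]
tcp_rot: [1.323, 1.554, 1.331]
wrist_force: [0.4, -0.5, -0.0]
gripper_width: 0.0914
```

```bash
python3 g.py .597,.078,.115 .597,.078,.056
```

```text
p [0.5933 0.0789 0.1602] toolx [ 0.004  0.016 -1.   ] jawyaw 0.4 q [ 0.43  0.58 -0.82  1.74  0.47  1.02 -0.54]
.597,.078,.115 [ 0.452 -0.017  0.035]
.597,.078,.056 [ 0.59  -0.01  -0.002]
```

Call:
send_rows(targets=[[0.15, -0.01, 0.03, 0], [0.3, -0.01, 0.03, 0], [0.45, -0.01, 0.03, 0], [0.45, -0.01, 0.03, 0]])

```text
time_s: 13.28
ee_pos: [0.5935, 0.0764, 0.1105]
tcp_rot: [1.768, 1.555, 1.774]
wrist_force: [-0.5, -0.3, 0.5]
gripper_width: 0.0921
```

Call:
send_rows(targets=[[0.2, 0, 0, 0], [0.4, 0, 0, 0], [0.58, 0, 0, 0], [0.58, 0, 0, 0], [0.58, 0, 0, 0]])

```text
time_s: 13.7
ee_pos: [0.5922, 0.0771, 0.0515]
tcp_rot: [1.941, 1.555, 1.947]
wrist_force: [0.7, 0.2, 0.1]
gripper_width: 0.0921
```

Call:
send_rows(targets=[[0, 0, 0, 0], [0, 0, 0, 0], [0, 0, 0, 0], [0, 0, 0, 0], [0, 0, 0, 0], [0, 0, 0, 0], [0, 0, 0, 0], [0, 0, 0, 0]], grip=-1, squeeze=30)

```text
time_s: 14.37
ee_pos: [0.5923, 0.0771, 0.0516]
tcp_rot: [1.926, 1.555, 1.933]
wrist_force: [2.0, -0.6, 1.6]
gripper_width: 0.0428
```

Call:
send_rows(targets=[[0, 0, 0, 0], [0, 0, 0, 0], [0, 0, 0, 0], [0, 0, 0, 0], [0, 0, 0, 0], [0, 0, 0, 0]])

```text
time_s: 14.87
ee_pos: [0.5933, 0.0772, 0.0522]
tcp_rot: [1.813, 1.555, 1.819]
wrist_force: [2.9, -0.3, 4.3]
gripper_width: 0.0333
```

Call:
send_rows(targets=[[-0.05, 0, 0, 0], [-0.2, 0, 0, 0], [-0.4, 0, 0, 0], [-0.6, 0, 0, 0], [-0.8, 0, 0, 0], [-1, 0, 0, 0], [-1, 0, 0, 0], [-1, 0, 0, 0]])

```text
time_s: 15.53
ee_pos: [0.5934, 0.0756, 0.1528]
tcp_rot: [1.782, 1.556, 1.788]
wrist_force: [-0.1, -0.4, -3.9]
gripper_width: 0.0327
```

```bash
python3 g.py .5195,-.309,.16
```

```text
p [0.5934 0.0756 0.1528] toolx [-0.003  0.015 -1.   ] jawyaw 0.4 q [ 0.43  0.59 -0.81  1.74  0.48  1.02 -0.54]
.5195,-.309,.16 [-0.127 -3.84  -0.763]
```

Call:
send_rows(targets=[[-0.1, 0, 0, 0], [-0.2, 0, 0, 0], [-0.2, 0, 0, 0], [-0.2, 0, 0, 0]])

```text
time_s: 15.87
ee_pos: [0.5937, 0.0755, 0.1731]
tcp_rot: [1.741, 1.555, 1.748]
wrist_force: [-0.8, -0.4, -3.5]
gripper_width: 0.033
```

Call:
send_rows(targets=[[0, -0.24, -0.03, 0], [0, -0.48, -0.07, 0], [0, -0.72, -0.1, 0], [0, -0.96, -0.15, 0], [0, -0.96, -0.15, 0], [0, -0.96, -0.15, 0]])

```text
time_s: 16.37
ee_pos: [0.5786, -0.0232, 0.1707]
tcp_rot: [1.87, 1.556, 1.872]
wrist_force: [0.4, -0.0, -3.4]
gripper_width: 0.0329
```

Call:
send_rows(targets=[[0, -0.24, -0.05, 0], [0, -0.48, -0.1, 0], [0, -0.72, -0.15, 0], [0, -0.96, -0.2, 0], [0, -0.96, -0.2, 0], [0, -0.96, -0.2, 0]])

```text
time_s: 16.87
ee_pos: [0.5584, -0.1204, 0.1689]
tcp_rot: [1.916, 1.555, 1.916]
wrist_force: [0.8, 1.1, -3.3]
gripper_width: 0.0331
```

Call:
send_rows(targets=[[0, -0.24, -0.05, 0], [0, -0.48, -0.1, 0], [0, -0.72, -0.15, 0], [0, -0.96, -0.2, 0], [0, -0.96, -0.2, 0], [0, -0.96, -0.2, 0]])

```text
time_s: 17.37
ee_pos: [0.5384, -0.2164, 0.1673]
tcp_rot: [1.907, 1.555, 1.905]
wrist_force: [0.0, 0.9, -3.2]
gripper_width: 0.0327
```

Call:
send_rows(targets=[[0, -0.24, -0.05, 0], [0, -0.48, -0.1, 0], [0, -0.72, -0.15, 0], [0, -0.94, -0.19, 0], [0, -0.94, -0.19, 0], [0, -0.94, -0.19, 0], [0, -0.94, -0.19, 0]])

```text
time_s: 17.95
ee_pos: [0.5204, -0.3075, 0.166]
tcp_rot: [1.828, 1.553, 1.829]
wrist_force: [-0.3, 0.2, -3.9]
gripper_width: 0.0332
```

```bash
python3 g.py .5195,-.309,.075 .5195,-.309,.049
```

```text
p [ 0.5204 -0.3075  0.166 ] toolx [-0.005  0.017 -1.   ] jawyaw 0.1 q [ 1.06  0.58 -0.78  1.71  0.44  1.05  0.14]
.5195,-.309,.075 [ 0.91  -0.031 -0.005]
.5195,-.309,.049 [ 0.26  -0.004  0.001]
```

Call:
send_rows(targets=[[0.25, -0.02, 0, 0], [0.5, -0.02, 0, 0], [0.75, -0.02, 0, 0], [0.98, -0.02, 0, 0], [0.98, -0.02, 0, 0], [0.98, -0.02, 0, 0], [0.98, -0.02, 0, 0]])

```text
time_s: 18.53
ee_pos: [0.5217, -0.3064, 0.0694]
tcp_rot: [1.714, 1.553, 1.717]
wrist_force: [-0.0, -0.1, -4.0]
gripper_width: 0.0329
```

```bash
python3 g.py .5195,-.309,.049
```

```text
p [ 0.5217 -0.3064  0.0694] toolx [-0.003  0.017 -1.   ] jawyaw 0.2 q [ 1.01  0.7  -0.7   1.76  0.54  0.9   0.07]
.5195,-.309,.049 [ 0.204 -0.029 -0.021]
```

Call:
send_rows(targets=[[0.06, -0.03, -0.02, 0], [0.11, -0.03, -0.02, 0], [0.15, -0.03, -0.02, 0], [0.18, -0.03, -0.02, 0], [0.2, -0.03, -0.02, 0], [0.2, -0.03, -0.02, 0], [0.2, -0.03, -0.02, 0]])

```text
time_s: 19.12
ee_pos: [0.5198, -0.3091, 0.0494]
tcp_rot: [1.702, 1.553, 1.705]
wrist_force: [0.3, -0.0, -3.3]
gripper_width: 0.033
```

Call:
send_rows(targets=[[0, 0, 0, 0], [0, 0, 0, 0], [0, 0, 0, 0], [0, 0, 0, 0], [0, 0, 0, 0], [0, 0, 0, 0], [0, 0, 0, 0], [0, 0, 0, 0]], grip=1)

```text
time_s: 19.78
ee_pos: [0.5198, -0.3091, 0.0494]
tcp_rot: [1.701, 1.553, 1.704]
wrist_force: [-1.7, -0.2, 0.4]
gripper_width: 0.0817
```

Call:
send_rows(targets=[[-0.2, 0, 0, 0], [-0.4, 0, 0, 0], [-0.7, 0, 0, 0], [-1, 0, 0, 0], [-1, 0, 0, 0], [-1, 0, 0, 0]])

```text
time_s: 20.28
ee_pos: [0.5214, -0.3116, 0.1515]
tcp_rot: [1.496, 1.556, 1.499]
wrist_force: [0.5, 0.9, 0.6]
gripper_width: 0.0918
```

```bash
python3 g.py .542,.030,.16
```

```text
p [ 0.5214 -0.3116  0.1515] toolx [ 0.001  0.015 -1.   ] jawyaw 0.2 q [ 1.06  0.6  -0.77  1.71  0.46  1.03  0.14]
.542,.030,.16 [-0.035  3.416  0.217]
```

Call:
send_rows(targets=[[0, 0.28, 0.02, 0], [0, 0.56, 0.04, 0], [0, 0.86, 0.06, 0], [0, 0.86, 0.06, 0], [0, 0.86, 0.06, 0]])

```text
time_s: 20.7
ee_pos: [0.5266, -0.2229, 0.1518]
tcp_rot: [1.604, 1.555, 1.611]
wrist_force: [0.3, -0.2, 0.4]
gripper_width: 0.0921
```

Call:
send_rows(targets=[[0, 0.28, 0.02, 0], [0, 0.56, 0.04, 0], [0, 0.86, 0.06, 0], [0, 0.86, 0.06, 0], [0, 0.86, 0.06, 0]])

```text
time_s: 21.12
ee_pos: [0.5317, -0.1359, 0.1525]
tcp_rot: [1.666, 1.555, 1.677]
wrist_force: [-0.1, -0.4, -0.6]
gripper_width: 0.0918
```

Call:
send_rows(targets=[[0, 0.28, 0.02, 0], [0, 0.56, 0.04, 0], [0, 0.86, 0.06, 0], [0, 0.86, 0.06, 0], [0, 0.86, 0.06, 0]])

```text
time_s: 21.53
ee_pos: [0.5369, -0.0501, 0.1534]
tcp_rot: [1.702, 1.555, 1.713]
wrist_force: [0.3, -1.1, 0.4]
gripper_width: 0.0919
```

Call:
send_rows(targets=[[0, 0.28, 0.02, 0], [0, 0.56, 0.04, 0], [0, 0.84, 0.06, 0], [0, 0.84, 0.06, 0], [0, 0.84, 0.06, 0], [0, 0.84, 0.06, 0]])

```text
time_s: 22.03
ee_pos: [0.5421, 0.0311, 0.1541]
tcp_rot: [1.783, 1.556, 1.792]
wrist_force: [-0.9, -1.0, 0.4]
gripper_width: 0.0913
```

```bash
python3 g.py .542,.030,.115 .542,.030,.056
```

```text
p [0.5421 0.0311 0.1541] toolx [-0.003  0.014 -1.   ] jawyaw 0.5 q [ 0.57  0.5  -0.84  1.88  0.44  0.96 -0.46]
.542,.030,.115 [ 0.391 -0.017  0.   ]
.542,.030,.056 [ 0.59  -0.009  0.002]
```

Call:
send_rows(targets=[[0.13, -0.01, 0, 0], [0.26, -0.01, 0, 0], [0.38, -0.01, 0, 0], [0.38, -0.01, 0, 0]])

```text
time_s: 22.37
ee_pos: [0.5395, 0.0291, 0.1125]
tcp_rot: [2.125, 1.554, 2.132]
wrist_force: [-0.0, -0.4, 0.4]
gripper_width: 0.0923
```

Call:
send_rows(targets=[[0.2, 0, 0, 0], [0.4, 0, 0, 0], [0.56, 0, 0, 0], [0.56, 0, 0, 0], [0.56, 0, 0, 0]])

```text
time_s: 22.78
ee_pos: [0.538, 0.03, 0.0556]
tcp_rot: [2.23, 1.552, 2.237]
wrist_force: [0.4, 0.5, 0.5]
gripper_width: 0.0916
```

Call:
send_rows(targets=[[0, 0, 0, 0], [0, 0, 0, 0], [0, 0, 0, 0], [0, 0, 0, 0], [0, 0, 0, 0], [0, 0, 0, 0], [0, 0, 0, 0], [0, 0, 0, 0]], grip=-1, squeeze=25)

```text
time_s: 23.45
ee_pos: [0.5385, 0.03, 0.0559]
tcp_rot: [2.187, 1.553, 2.194]
wrist_force: [-0.4, -0.1, 2.5]
gripper_width: 0.0436
```

Call:
send_rows(targets=[[0, 0, 0, 0], [0, 0, 0, 0], [0, 0, 0, 0], [0, 0, 0, 0], [0, 0, 0, 0]])

```text
time_s: 23.87
ee_pos: [0.5385, 0.03, 0.0559]
tcp_rot: [2.19, 1.553, 2.197]
wrist_force: [0.0, -0.1, 0.5]
gripper_width: 0.044
```

Call:
send_rows(targets=[[-0.05, 0, 0, 0], [-0.2, 0, 0, 0], [-0.4, 0, 0, 0], [-0.6, 0, 0, 0], [-0.8, 0, 0, 0], [-1, 0, 0, 0], [-1, 0, 0, 0], [-1, 0, 0, 0]])

```text
time_s: 24.53
ee_pos: [0.5401, 0.0284, 0.1567]
tcp_rot: [2.112, 1.554, 2.119]
wrist_force: [-0.5, 0.6, -1.9]
gripper_width: 0.0437
```

```bash
python3 g.py .5125,-.229,.16
```

```text
p [0.5401 0.0284 0.1567] toolx [-0.009  0.014 -1.   ] jawyaw 0.4 q [ 0.57  0.5  -0.85  1.87  0.43  0.97 -0.46]
.5125,-.229,.16 [-0.066 -2.571 -0.294]
```

Call:
send_rows(targets=[[0, -0.21, -0.03, 0], [0, -0.42, -0.05, 0], [0, -0.64, -0.08, 0], [0, -0.86, -0.1, 0], [0, -0.86, -0.1, 0], [0, -0.86, -0.1, 0]])

```text
time_s: 25.03
ee_pos: [0.5293, -0.0594, 0.154]
tcp_rot: [2.248, 1.553, 2.251]
wrist_force: [-0.3, 0.6, -1.5]
gripper_width: 0.0436
```

Call:
send_rows(targets=[[0, -0.21, -0.03, 0], [0, -0.42, -0.05, 0], [0, -0.64, -0.08, 0], [0, -0.86, -0.1, 0], [0, -0.86, -0.1, 0], [0, -0.86, -0.1, 0]])

```text
time_s: 25.53
ee_pos: [0.519, -0.1456, 0.152]
tcp_rot: [2.272, 1.551, 2.274]
wrist_force: [0.2, 0.2, -1.9]
gripper_width: 0.0437
```

Call:
send_rows(targets=[[0, -0.21, -0.03, 0], [0, -0.42, -0.05, 0], [0, -0.64, -0.08, 0], [0, -0.85, -0.1, 0], [0, -0.85, -0.1, 0], [0, -0.85, -0.1, 0], [0, -0.85, -0.1, 0]])

```text
time_s: 26.12
ee_pos: [0.5095, -0.2282, 0.1506]
tcp_rot: [2.221, 1.55, 2.225]
wrist_force: [0.5, -0.4, -1.4]
gripper_width: 0.0438
```

Call:
send_rows(targets=[[0.2, 0, 0, 0], [0.4, 0, 0, 0], [0.6, 0, 0, 0], [0.8, 0, 0, 0], [0.8, 0, 0, 0], [0.8, 0, 0, 0]])

```text
time_s: 26.62
ee_pos: [0.5082, -0.2243, 0.0701]
tcp_rot: [2.225, 1.547, 2.232]
wrist_force: [0.4, 0.9, -0.5]
gripper_width: 0.0437
```

```bash
python3 g.py .5125,-.229,.053
```

```text
p [ 0.5082 -0.2243  0.0701] toolx [-0.015  0.019 -1.   ] jawyaw 0.4 q [ 0.93  0.64 -0.73  1.88  0.53  0.85 -0.06]
.5125,-.229,.053 [ 0.169 -0.05   0.045]
```

Call:
send_rows(targets=[[0.05, -0.05, 0.04, 0], [0.09, -0.05, 0.04, 0], [0.13, -0.05, 0.04, 0], [0.16, -0.05, 0.04, 0], [0.17, -0.05, 0.04, 0], [0.17, -0.05, 0.04, 0], [0.17, -0.05, 0.04, 0]])

```text
time_s: 27.2
ee_pos: [0.512, -0.2291, 0.0531]
tcp_rot: [2.221, 1.547, 2.229]
wrist_force: [-0.6, -0.2, -1.3]
gripper_width: 0.0436
```

Call:
send_rows(targets=[[0, 0, 0, 0], [0, 0, 0, 0], [0, 0, 0, 0], [0, 0, 0, 0], [0, 0, 0, 0], [0, 0, 0, 0], [0, 0, 0, 0], [0, 0, 0, 0]], grip=1)

```text
time_s: 27.87
ee_pos: [0.512, -0.229, 0.053]
tcp_rot: [2.221, 1.547, 2.228]
wrist_force: [0.5, 0.4, -0.7]
gripper_width: 0.0902
```

Call:
send_rows(targets=[[-0.2, 0, 0, 0], [-0.4, 0, 0, 0], [-0.7, 0, 0, 0], [-1, 0, 0, 0], [-1, 0, 0, 0], [-1, 0, 0, 0]])

```text
time_s: 28.37
ee_pos: [0.5148, -0.2315, 0.1549]
tcp_rot: [2.155, 1.551, 2.162]
wrist_force: [-0.0, 0.6, -0.3]
gripper_width: 0.0917
```

Call:
send_rows(targets=[[-0.1, 0.31, 0.35, 0], [-0.2, 0.62, 0.7, 0], [-0.2, 0.9, 0.8, 0], [-0.2, 0.9, 0.8, 0], [-0.2, 0.9, 0.8, 0]])

```text
time_s: 28.78
ee_pos: [0.595, -0.1367, 0.1746]
tcp_rot: [2.119, 1.549, 2.133]
wrist_force: [0.1, -0.8, -0.0]
gripper_width: 0.0918
```

```bash
python3 - <<'E'
from h import *
from scipy import ndimage as nd
for n in('top','scene'):
    im,d,P=grab(n); C=cloud(P,d)
    for lo,hi,zp,b,t in((.095,.12,.105,(.46,.58,-.44,-.18),'tall'),(.036,.046,.042,(.56,.63,-.02,.07),'sleeve'),(.024,.036,.03,(.48,.56,-.06,.13),'low')):
        m=(d>0)&(C[...,2]>lo)&(C[...,2]<hi)&(C[...,0]>b[0])&(C[...,0]<b[1])&(C[...,1]>b[2])&(C[...,1]<b[3])
        L,k=nd.label(m)
        for i in range(1,k+1):
            a=L==i
            if a.sum()<40: continue
            v,u=np.nonzero(a); q=plane(P,np.c_[u,v],zp)[:,:2].astype(np.float32)
            print(n,t,a.sum(),np.round(cv2.minEnclosingCircle(q)[0],4),round(2*cv2.minEnclosingCircle(q)[1],4),np.percentile(C[a][:,2],95).round(3))
    if n=='scene': save('s2',im)
E
python3 g.py .593,.026,.15
```

```text
top tall 274 [ 0.5191 -0.3059] 0.0354 0.107
top tall 175 [ 0.5119 -0.2277] 0.0464 0.108
top sleeve 142 [0.5925 0.0254] 0.0392 0.045
top low 290 [0.5187 0.0965] 0.0373 0.035
top low 298 [ 0.5126 -0.0368] 0.041 0.031
scene tall 235 [ 0.5282 -0.3825] 0.049 0.114
scene tall 64 [ 0.5313 -0.2972] 0.0228 0.105
scene tall 119 [ 0.52   -0.2189] 0.0426 0.107
scene sleeve 216 [0.5928 0.0266] 0.0409 0.044
scene low 314 [ 0.5128 -0.0341] 0.0422 0.031
scene low 341 [0.5196 0.1002] 0.0396 0.035
p [ 0.5932 -0.1416  0.1739] toolx [-0.014  0.016 -1.   ] jawyaw 0.4 q [ 0.77  0.59 -0.8   1.68  0.45  1.08 -0.15]
.593,.026,.15 [0.266 1.672 0.014]
```

View pics/s2.png

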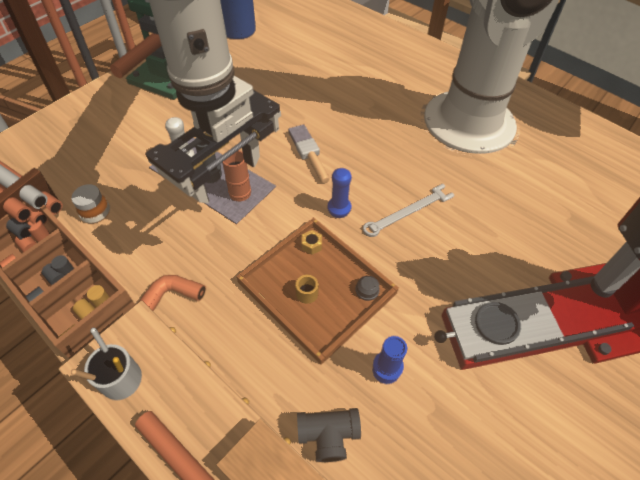

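All three stand on the pad; the sleeve is at (.5925,.026) and can now be reached. I'll approach with narrower jaws to clear the +x rim.

Call:
send_rows(targets=[[0, 0.28, 0, 0], [0, 0.56, 0, 0], [0, 0.84, 0, 0], [0, 0.84, 0, 0], [0, 0.84, 0, 0]], grip=0.3)

```text
time_s: 29.3
ee_pos: [0.5916, -0.0576, 0.1746]
tcp_rot: [2.33, 1.549, 2.338]
wrist_force: [0.1, -0.1, 0.5]
gripper_width: 0.0631
```

Call:
send_rows(targets=[[0.1, 0.28, 0, 0], [0.2, 0.56, 0, 0], [0.3, 0.84, 0, 0], [0.3, 0.84, 0, 0], [0.3, 0.84, 0, 0], [0.3, 0.84, 0, 0]])

```text
time_s: 29.8
ee_pos: [0.5903, 0.0239, 0.1453]
tcp_rot: [2.423, 1.549, 2.429]
wrist_force: [0.9, -0.0, 0.4]
gripper_width: 0.0593
```

Call:
send_rows(targets=[[0.2, 0, 0, 0], [0.4, 0, 0, 0], [0.6, 0, 0, 0], [0.8, 0, 0, 0], [0.8, 0, 0, 0], [0.8, 0, 0, 0]])

```text
time_s: 30.3
ee_pos: [0.5885, 0.0225, 0.0646]
tcp_rot: [2.521, 1.548, 2.523]
wrist_force: [-0.5, 0.5, 0.8]
gripper_width: 0.0597
```

```bash
python3 g.py .5925,.026,.019
```

```text
p [0.5885 0.0225 0.0646] toolx [-0.019  0.013 -1.   ] jawyaw 0.2 q [ 0.46  0.7  -0.73  1.8   0.56  0.89 -0.52]
.5925,.026,.019 [0.456 0.029 0.049]
```

Call:
send_rows(targets=[[0.0, 0.03, 0.05, 0], [0.15, 0.03, 0.05, 0], [0.3, 0.03, 0.05, 0], [0.42, 0.03, 0.05, 0], [0.45, 0.03, 0.05, 0], [0.45, 0.03, 0.05, 0], [0.45, 0.03, 0.05, 0]])

```text
time_s: 30.88
ee_pos: [0.5923, 0.0264, 0.0192]
tcp_rot: [2.534, 1.547, 2.537]
wrist_force: [0.5, -1.0, 0.5]
gripper_width: 0.0595
```

Call:
send_rows(targets=[[0, 0, 0, 0], [0, 0, 0, 0], [0, 0, 0, 0], [0, 0, 0, 0], [0, 0, 0, 0], [0, 0, 0, 0], [0, 0, 0, 0], [0, 0, 0, 0]], grip=-1, squeeze=20)

```text
time_s: 31.55
ee_pos: [0.5926, 0.0264, 0.0196]
tcp_rot: [2.522, 1.548, 2.525]
wrist_force: [-1.9, -0.2, 4.0]
gripper_width: 0.0366
```

Call:
send_rows(targets=[[-0.05, 0, 0, 0], [-0.2, 0, 0, 0], [-0.4, 0, 0, 0], [-0.6, 0, 0, 0], [-0.8, 0, 0, 0], [-1, 0, 0, 0], [-1, 0, 0, 0], [-1, 0, 0, 0]])

```text
time_s: 32.22
ee_pos: [0.5955, 0.025, 0.1213]
tcp_rot: [2.452, 1.55, 2.455]
wrist_force: [0.3, 0.3, -1.1]
gripper_width: 0.0369
```

```bash
python3 g.py .446,.2965,.15; python3 - <<'E'
from h import *
im,d,P=grab('scene'); save('s3',im[180:400,220:640])
# nest in rectified colour: dark dish at z .05
for n in('top','scene'):
    im,d,P=grab(n); h=cv2.cvtColor(im,cv2.COLOR_RGB2HSV)
    box=(150,240,215,305) if n=='top' else (465,290,530,355)
    g=cv2.cvtColor(im,cv2.COLOR_RGB2GRAY)
    c=cv2.HoughCircles(cv2.medianBlur(g[box[1]:box[3],box[0]:box[2]],3),cv2.HOUGH_GRADIENT,1,30,param1=80,param2=12,minRadius=14,maxRadius=28)
    if c is not None:
        c=c[0][0]; print(n,c,plane(P,[[c[0]+box[0],c[1]+box[1]]],.05).round(4), plane(P,[[c[0]+box[0]+c[2],c[1]+box[1]]],.05).round(4))
E
```

```text
p [0.5955 0.025  0.1213] toolx [-0.016  0.013 -1.   ] jawyaw 0.2 q [ 0.49  0.63 -0.78  1.76  0.5   0.98 -0.48]
.446,.2965,.15 [-0.228  2.722 -1.491]
top [30.5 37.5 22.9] [[0.4398 0.2932 0.05  ]] [[0.4384 0.2503 0.05  ]]
scene [34.5 28.5 25.2] [[0.4386 0.3    0.05  ]] [[0.4115 0.3312 0.05  ]]
```

View pics/s3.png

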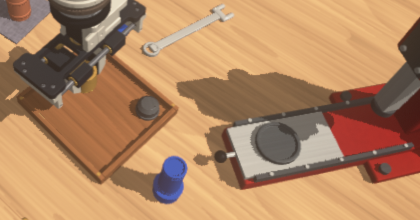

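Sleeve held (width .037). Moving towards the nest, turning the jaws by 0.9 rad, then refining the nest with the wrist camera.

Call:
send_rows(targets=[[-0.3, 0.1, -0.1, 0], [-0.5, 0.35, -0.2, 0], [-0.6, 0.65, -0.3, 0], [-0.6, 0.95, -0.4, 0], [-0.6, 0.95, -0.4, 0], [-0.6, 0.95, -0.4, 0]])

```text
time_s: 32.87
ee_pos: [0.5529, 0.1214, 0.1802]
tcp_rot: [2.588, 1.545, 2.596]
wrist_force: [-0.0, -1.8, -1.9]
gripper_width: 0.0369
```

Call:
send_rows(targets=[[0, 0.24, -0.1, -0.2], [0, 0.48, -0.2, -0.4], [0, 0.7, -0.3, -0.6], [0, 0.95, -0.4, -0.8], [0, 0.95, -0.4, -0.92], [0, 0.95, -0.4, -0.92], [0, 0.95, -0.4, -0.92]])

```text
time_s: 33.45
ee_pos: [0.5124, 0.2143, 0.1812]
tcp_rot: [2.203, 1.544, 2.668]
wrist_force: [-0.1, -0.2, -1.0]
gripper_width: 0.0368
```

Call:
send_rows(targets=[[0, 0, 0, -0.2], [0, 0, 0, -0.4], [0, 0, 0, -0.6], [0, 0, 0, -0.8], [0, 0, 0, -0.92], [0, 0, 0, -0.92], [0, 0, 0, -0.92]])

```text
time_s: 34.03
ee_pos: [0.513, 0.2124, 0.1804]
tcp_rot: [1.789, 1.543, 2.707]
wrist_force: [0.4, 0.1, -1.8]
gripper_width: 0.0367
```

```bash
python3 g.py .443,.2965,.15; python3 - <<'E'
from h import *
im,d,P=grab('wrist'); save('w2',im); np.savez('w2.npz',im=im,d=d,P=P)
E
```

```text
p [0.513  0.2124 0.1804] toolx [-0.025  0.012 -1.   ] jawyaw 52.6 q [ 0.37  0.6  -1.08  1.81  0.57  1.11  0.01]
.443,.2965,.15 [0.331 1.058 0.245]
```

View pics/w2.png

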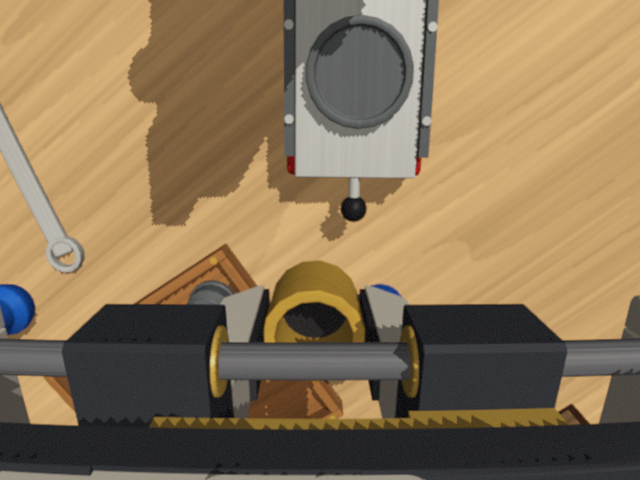

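The nest ring is clear at (359,72), radius about 54 px. The sleeve sits straight in the jaws at (313,310).

```bash
python3 - <<'E'
from h import *
f=np.load('w2.npz',allow_pickle=True); im,d,P=f['im'],f['d'],f['P'].item(); C=cloud(P,d)
g=cv2.cvtColor(im,cv2.COLOR_RGB2GRAY)[0:150,290:430]
c=cv2.HoughCircles(cv2.medianBlur(g,3),cv2.HOUGH_GRADIENT,1,60,param1=80,param2=15,minRadius=40,maxRadius=62)[0][0]; print(c)
e=plane(P,[[c[0]+290,c[1]],[c[0]+290+c[2],c[1]]],.05); print(e.round(4),'R',np.linalg.norm(e[1]-e[0]).round(4))
m=(C[...,2]>.0475)&(C[...,2]<.054)&(d>0); m[150:]=0;m[:,:300]=0;m[:,420:]=0
v,u=np.nonzero(m); print(m.sum(),cv2.minEnclosingCircle(plane(P,np.c_[u,v],.05)[:,:2].astype(np.float32)),np.median(C[m][:,2]))
print('floor z',np.median(C[65:80,350:368,2]))
E
python3 g.py .443,.297,.15
```

```text
[66.5 70.5 57. ]
[[0.4417 0.3002 0.05  ]
 [0.4643 0.3302 0.05  ]] R 0.0375
3499 ((0.4439329504966736, 0.3012872338294983), 0.035989951342344284) 0.049942782047414924
floor z 0.04643944509927289
p [0.5129 0.2128 0.1806] toolx [-0.025  0.012 -1.   ] jawyaw 52.7 q [ 0.37  0.6  -1.08  1.81  0.57  1.11  0.01]
.443,.297,.15 [0.333 1.058 0.247]
```

Call:
send_rows(targets=[[0, 0.25, 0.06, 0], [0, 0.5, 0.12, 0], [0.05, 0.75, 0.18, 0], [0.1, 0.98, 0.24, 0], [0.1, 0.98, 0.24, 0], [0.1, 0.98, 0.24, 0], [0.1, 0.98, 0.24, 0]])

```text
time_s: 34.67
ee_pos: [0.45, 0.2907, 0.1731]
tcp_rot: [1.807, 1.545, 2.724]
wrist_force: [0.0, 0.4, -1.0]
gripper_width: 0.0367
```

```bash
python3 g.py .4445,.2995,.085 .4445,.2995,.0575
```

```text
p [0.45   0.2907 0.1731] toolx [-0.024  0.011 -1.   ] jawyaw 52.6 q [ 0.22  0.58 -1.09  1.86  0.55  1.07 -0.17]
.4445,.2995,.085 [0.883 0.075 0.042]
.4445,.2995,.0575 [ 0.275 -0.007  0.002]
```

Call:
send_rows(targets=[[0.1, 0.08, 0.04, 0], [0.35, 0.08, 0.04, 0], [0.6, 0.08, 0.04, 0], [0.8, 0.08, 0.04, 0], [0.88, 0.08, 0.04, 0], [0.88, 0.08, 0.04, 0], [0.88, 0.08, 0.04, 0]])

```text
time_s: 35.25
ee_pos: [0.4447, 0.2993, 0.0856]
tcp_rot: [1.805, 1.544, 2.721]
wrist_force: [-0.0, 0.4, -1.0]
gripper_width: 0.0368
```

```bash
python3 g.py .4445,.2995,.0575
```

```text
p [0.4447 0.2993 0.0856] toolx [-0.024  0.011 -1.   ] jawyaw 52.5 q [ 0.11  0.69 -0.97  1.92  0.68  0.93 -0.28]
.4445,.2995,.0575 [ 0.281 -0.004  0.002]
```

Call:
send_rows(targets=[[0.08, 0, 0, 0], [0.16, 0, 0, 0], [0.22, 0, 0, 0], [0.26, 0, 0, 0], [0.28, 0, 0, 0], [0.28, 0, 0, 0], [0.28, 0, 0, 0]])

```text
time_s: 35.83
ee_pos: [0.444, 0.2998, 0.0576]
tcp_rot: [1.799, 1.544, 2.715]
wrist_force: [-0.1, 0.4, -1.1]
gripper_width: 0.0368
```

Call:
send_rows(targets=[[0, 0, 0, 0], [0, 0, 0, 0], [0, 0, 0, 0], [0, 0, 0, 0]], grip=0.3)

```text
time_s: 36.17
ee_pos: [0.4442, 0.2999, 0.0577]
tcp_rot: [1.787, 1.545, 2.703]
wrist_force: [0.1, -0.6, 0.4]
gripper_width: 0.0574
```

Call:
send_rows(targets=[[0, 0, 0, 0], [-0.1, 0, 0, 0], [-0.3, 0, 0, 0], [-0.6, 0, 0, 0], [-1, 0, 0, 0], [-1, 0, 0, 0], [-1, 0, 0, 0]])

```text
time_s: 36.75
ee_pos: [0.448, 0.3, 0.1606]
tcp_rot: [1.617, 1.548, 2.532]
wrist_force: [-0.8, 0.2, -0.9]
gripper_width: 0.0596
```

Call:
send_rows(targets=[[0, -0.25, 0, 0.2], [0, -0.5, 0, 0.4], [0, -0.75, 0, 0.6], [0, -1, 0, 0.8], [0, -1, 0, 0.9], [0, -1, 0, 0.9]], grip=1)

```text
time_s: 37.25
ee_pos: [0.5279, 0.237, 0.1572]
tcp_rot: [2.152, 1.547, 2.613]
wrist_force: [-0.2, 0.8, 0.2]
gripper_width: 0.0906
```

```bash
python3 g.py .515,.2,.17; python3 - <<'E'
from h import *
im,d,P=grab('top'); C=cloud(P,d)
a=im[130:330,120:600]; save('t3',cv2.resize(a,None,fx=1.6,fy=1.6,interpolation=3))
m=(C[...,2]>.072)&(C[...,2]<.09)&(abs(C[...,0]-.445)<.04)&(abs(C[...,1]-.3)<.04)
v,u=np.nonzero(m); print(m.sum(),cv2.minEnclosingCircle(plane(P,np.c_[u,v],.08)[:,:2].astype(np.float32)) if m.any() else 0,np.median(C[m][:,2]))
E
```

```text
p [0.5279 0.237  0.1572] toolx [-0.021  0.012 -1.   ] jawyaw 26.4 q [ 0.23  0.61 -0.93  1.77  0.53  1.05 -0.43]
.515,.2,.17 [-0.13  -0.271 -0.282]
0 0 nan
  return _methods._mean(a, axis=axis, dtype=dtype,
  ret = ret.dtype.type(ret / rcount)
```

View pics/t3.png

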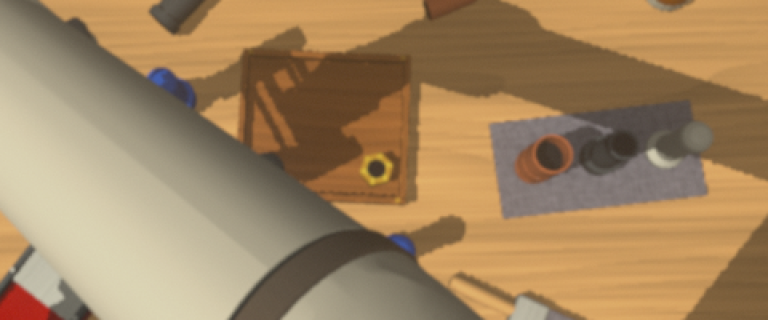

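The arm hides the nest from the top camera; the three pieces on the pad are upright. I'll check the sleeve from the wrist and scene cameras.

```bash
python3 - <<'E'
from h import *
for n in('wrist','scene'):
    im,d,P=grab(n); C=cloud(P,d)
    for lo,hi,zp in((.07,.09,.08),(.046,.052,.05)):
        m=(C[...,2]>lo)&(C[...,2]<hi)&(abs(C[...,0]-.444)<.036)&(abs(C[...,1]-.3)<.036)&(d>0)
        v,u=np.nonzero(m)
        if m.sum(): print(n,m.sum(),cv2.minEnclosingCircle(plane(P,np.c_[u,v],zp)[:,:2].astype(np.float32)),np.percentile(C[m][:,2],[5,50,95]).round(4),u.mean(),v.mean())
    save('n_'+n,im)
E
python3 g.py .5195,.12,.17
```

```text
wrist 2023 ((0.4444493353366852, 0.2995414435863495), 0.0196293443441391) [0.0726 0.0801 0.0814] 230.80177953534354 90.5308947108255
wrist 5881 ((0.4447326064109802, 0.30030933022499084), 0.04763508588075638) [0.0462 0.0491 0.0512] 248.69409964291788 90.58391430028907
scene 190 ((0.44640010595321655, 0.2999323010444641), 0.0212667528539896) [0.0719 0.0794 0.0819] 507.5473684210526 311.40526315789475
scene 261 ((0.44795307517051697, 0.3059614896774292), 0.0405401736497879) [0.0464 0.0489 0.0515] 511.8927203065134 331.1647509578544
p [0.5259 0.2398 0.1578] toolx [-0.021  0.013 -1.   ] jawyaw 26.9 q [ 0.22  0.61 -0.93  1.78  0.53  1.05 -0.43]
.5195,.12,.17 [-0.136 -1.036 -0.601]
```

View pics/n_wrist.png

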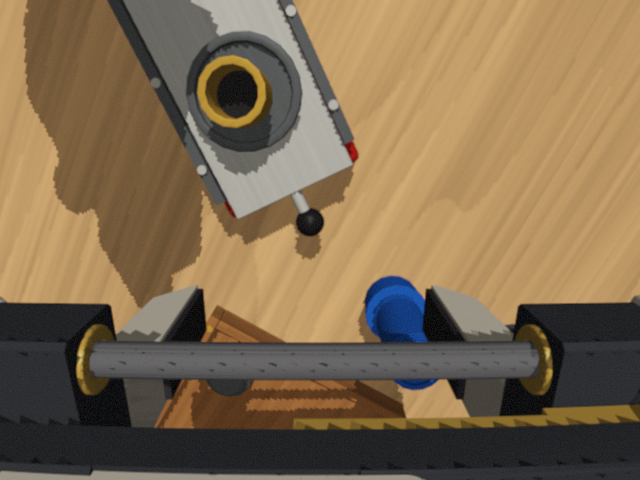

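The sleeve stands in the nest: top z .080, centre (.4444,.2995) against nest (.444,.3005). Now I'll return the coupling.

Call:
send_rows(targets=[[-0.05, -0.25, -0.15, 0.2], [-0.1, -0.5, -0.3, 0.4], [-0.14, -0.75, -0.45, 0.6], [-0.14, -1, -0.6, 0.8], [-0.14, -1, -0.6, 0.94], [-0.14, -1, -0.6, 0.94], [-0.14, -1, -0.6, 0.94]])

```text
time_s: 37.98
ee_pos: [0.5173, 0.1244, 0.1706]
tcp_rot: [2.553, 1.546, 2.557]
wrist_force: [0.2, 1.2, -0.0]
gripper_width: 0.092
```

Call:
send_rows(targets=[[0, -0.3, 0, 0], [0, -0.6, 0, 0], [0, -0.9, 0, 0], [0, -0.9, 0, 0], [0, -0.9, 0, 0]])

```text
time_s: 38.4
ee_pos: [0.5176, 0.0342, 0.1691]
tcp_rot: [2.548, 1.546, 2.554]
wrist_force: [-0.9, 0.4, 0.6]
gripper_width: 0.0919
```

Call:
send_rows(targets=[[0, -0.3, 0, 0], [0, -0.6, 0, 0], [0, -0.9, 0, 0], [0, -0.9, 0, 0], [0, -0.9, 0, 0]])

```text
time_s: 38.82
ee_pos: [0.5183, -0.0551, 0.1677]
tcp_rot: [2.514, 1.545, 2.521]
wrist_force: [0.1, 0.8, 0.1]
gripper_width: 0.0919
```

Call:
send_rows(targets=[[0, -0.3, 0, 0], [0, -0.6, 0, 0], [0, -0.9, 0, 0], [0, -0.9, 0, 0], [0, -0.9, 0, 0]])

```text
time_s: 39.23
ee_pos: [0.5195, -0.1439, 0.1663]
tcp_rot: [2.465, 1.544, 2.472]
wrist_force: [-0.4, 1.0, 0.7]
gripper_width: 0.0919
```

```bash
python3 g.py .512,-.229,.15 .512,-.229,.054
```

```text
p [ 0.5195 -0.1439  0.1663] toolx [-0.021  0.016 -1.   ] jawyaw 0.4 q [ 0.87  0.48 -0.82  1.86  0.4   1.   -0.11]
.512,-.229,.15 [ 0.15  -0.853 -0.078]
.512,-.229,.054 [ 0.96  -0.016  0.02 ]
```

Call:
send_rows(targets=[[0.05, -0.28, -0.03, 0], [0.1, -0.57, -0.05, 0], [0.15, -0.85, -0.08, 0], [0.15, -0.85, -0.08, 0], [0.15, -0.85, -0.08, 0], [0.15, -0.85, -0.08, 0]])

```text
time_s: 39.73
ee_pos: [0.5129, -0.2252, 0.1503]
tcp_rot: [2.389, 1.544, 2.401]
wrist_force: [0.3, 0.8, 0.5]
gripper_width: 0.0919
```

```bash
python3 g.py .512,-.229,.054
```

```text
p [ 0.5129 -0.2252  0.1503] toolx [-0.02   0.018 -1.   ] jawyaw 0.7 q [ 0.97  0.53 -0.78  1.82  0.43  1.    0.02]
.512,-.229,.054 [ 0.962 -0.056  0.01 ]
```

Call:
send_rows(targets=[[0.1, -0.06, 0.02, 0], [0.35, -0.06, 0.02, 0], [0.6, -0.06, 0.02, 0], [0.8, -0.06, 0.02, 0], [0.95, -0.06, 0.02, 0], [0.95, -0.06, 0.02, 0], [0.95, -0.06, 0.02, 0]])

```text
time_s: 40.32
ee_pos: [0.5131, -0.2272, 0.0545]
tcp_rot: [2.367, 1.542, 2.382]
wrist_force: [0.5, 0.7, 0.4]
gripper_width: 0.0917
```

Call:
send_rows(targets=[[0, 0, 0, 0], [0, 0, 0, 0], [0, 0, 0, 0], [0, 0, 0, 0], [0, 0, 0, 0], [0, 0, 0, 0], [0, 0, 0, 0], [0, 0, 0, 0]], grip=-1, squeeze=25)

```text
time_s: 40.98
ee_pos: [0.513, -0.2274, 0.0547]
tcp_rot: [2.374, 1.542, 2.388]
wrist_force: [1.0, -0.6, 3.7]
gripper_width: 0.044
```

Call:
send_rows(targets=[[0, 0, 0, 0], [0, 0, 0, 0], [0, 0, 0, 0], [0, 0, 0, 0]])

```text
time_s: 41.32
ee_pos: [0.5131, -0.2274, 0.0547]
tcp_rot: [2.37, 1.542, 2.385]
wrist_force: [0.0, -0.2, 1.1]
gripper_width: 0.0438
```

Call:
send_rows(targets=[[-0.05, 0, 0, 0], [-0.2, 0, 0, 0], [-0.4, 0, 0, 0], [-0.6, 0, 0, 0], [-0.8, 0, 0, 0], [-1, 0, 0, 0], [-1, 0, 0, 0], [-1, 0, 0, 0]])

```text
time_s: 41.98
ee_pos: [0.5158, -0.2298, 0.1555]
tcp_rot: [2.363, 1.544, 2.378]
wrist_force: [0.4, -0.8, -1.5]
gripper_width: 0.0432
```

```bash
python3 g.py .542,.030,.155
```

```text
p [ 0.5158 -0.2298  0.1555] toolx [-0.019  0.018 -1.   ] jawyaw 0.8 q [ 0.98  0.53 -0.78  1.8   0.42  1.01  0.04]
.542,.030,.155 [0.048 2.594 0.3  ]
```

Call:
send_rows(targets=[[0, 0.22, 0.02, 0], [0, 0.44, 0.05, 0], [0, 0.66, 0.07, 0], [0, 0.87, 0.1, 0], [0, 0.87, 0.1, 0], [0, 0.87, 0.1, 0]])

```text
time_s: 42.48
ee_pos: [0.5236, -0.1408, 0.1557]
tcp_rot: [2.387, 1.542, 2.405]
wrist_force: [-0.1, -0.2, -1.2]
gripper_width: 0.0436
```

Call:
send_rows(targets=[[0, 0.22, 0.02, 0], [0, 0.44, 0.05, 0], [0, 0.66, 0.07, 0], [0, 0.87, 0.1, 0], [0, 0.87, 0.1, 0], [0, 0.87, 0.1, 0]])

```text
time_s: 42.98
ee_pos: [0.5316, -0.0533, 0.1564]
tcp_rot: [2.413, 1.541, 2.433]
wrist_force: [-0.5, -0.7, -1.0]
gripper_width: 0.0436
```

Call:
send_rows(targets=[[0, 0.22, 0.02, 0], [0, 0.44, 0.05, 0], [0, 0.66, 0.07, 0], [0, 0.87, 0.1, 0], [0, 0.87, 0.1, 0], [0, 0.87, 0.1, 0], [0, 0.87, 0.1, 0]])

```text
time_s: 43.57
ee_pos: [0.5397, 0.0315, 0.1571]
tcp_rot: [2.476, 1.541, 2.493]
wrist_force: [-0.5, -1.0, -0.6]
gripper_width: 0.0438
```

Call:
send_rows(targets=[[0.2, 0, 0, 0], [0.4, 0, 0, 0], [0.6, 0, 0, 0], [0.75, 0, 0, 0], [0.75, 0, 0, 0], [0.75, 0, 0, 0]])

```text
time_s: 44.07
ee_pos: [0.5372, 0.0309, 0.0813]
tcp_rot: [2.54, 1.539, 2.555]
wrist_force: [-0.3, -0.0, -1.1]
gripper_width: 0.0434
```

```bash
python3 g.py .542,.030,.058
```

```text
p [0.5372 0.0309 0.0813] toolx [-0.026  0.018 -0.999] jawyaw 0.9 q [ 0.5   0.61 -0.76  1.91  0.51  0.86 -0.52]
.542,.030,.058 [ 0.232 -0.014  0.054]
```

Call:
send_rows(targets=[[0.05, -0.01, 0.05, 0], [0.11, -0.01, 0.05, 0], [0.16, -0.01, 0.05, 0], [0.2, -0.01, 0.05, 0], [0.23, -0.01, 0.05, 0], [0.23, -0.01, 0.05, 0], [0.23, -0.01, 0.05, 0]])

```text
time_s: 44.65
ee_pos: [0.5416, 0.0306, 0.0582]
tcp_rot: [2.537, 1.539, 2.553]
wrist_force: [0.6, -0.4, -0.7]
gripper_width: 0.0437
```

Call:
send_rows(targets=[[0, 0, 0, 0], [0, 0, 0, 0], [0, 0, 0, 0], [0, 0, 0, 0], [0, 0, 0, 0], [0, 0, 0, 0], [0, 0, 0, 0], [0, 0, 0, 0]], grip=1)

```text
time_s: 45.32
ee_pos: [0.5416, 0.0305, 0.0582]
tcp_rot: [2.537, 1.539, 2.552]
wrist_force: [0.8, 1.1, -0.3]
gripper_width: 0.0901
```

Call:
send_rows(targets=[[-0.2, 0, 0, 0], [-0.4, 0, 0, 0], [-0.7, 0, 0, 0], [-1, 0, 0, 0], [-1, 0, 0, 0], [-1, 0, 0, 0]])

```text
time_s: 45.82
ee_pos: [0.5457, 0.0288, 0.1599]
tcp_rot: [2.473, 1.543, 2.488]
wrist_force: [-0.5, 0.3, -0.1]
gripper_width: 0.0919
```

```bash
python3 g.py .520,-.309,.16
```

```text
p [0.5457 0.0288 0.1599] toolx [-0.022  0.017 -1.   ] jawyaw 0.9 q [ 0.56  0.51 -0.83  1.85  0.42  1.   -0.44]
.520,-.309,.16 [-0.053 -3.374 -0.308]
```

Now the capped pipe, at about (.5195,-.308).

Call:
send_rows(targets=[[0, -0.28, -0.03, 0], [0, -0.56, -0.05, 0], [0, -0.84, -0.08, 0], [0, -0.84, -0.08, 0], [0, -0.84, -0.08, 0]])

```text
time_s: 46.23
ee_pos: [0.5377, -0.0577, 0.157]
tcp_rot: [2.536, 1.541, 2.547]
wrist_force: [0.8, 0.4, -0.5]
gripper_width: 0.0914
```

Call:
send_rows(targets=[[0, -0.28, -0.03, 0], [0, -0.56, -0.05, 0], [0, -0.84, -0.08, 0], [0, -0.84, -0.08, 0], [0, -0.84, -0.08, 0]])

```text
time_s: 46.65
ee_pos: [0.5299, -0.1425, 0.1547]
tcp_rot: [2.546, 1.539, 2.554]
wrist_force: [0.6, 1.2, -0.6]
gripper_width: 0.0916
```

Call:
send_rows(targets=[[0, -0.28, -0.03, 0], [0, -0.56, -0.05, 0], [0, -0.84, -0.08, 0], [0, -0.84, -0.08, 0], [0, -0.84, -0.08, 0]])

```text
time_s: 47.07
ee_pos: [0.5224, -0.2262, 0.1528]
tcp_rot: [2.526, 1.538, 2.533]
wrist_force: [0.0, -0.0, -0.2]
gripper_width: 0.0917
```

Call:
send_rows(targets=[[0, -0.28, -0.03, 0], [0, -0.56, -0.05, 0], [0, -0.85, -0.08, 0], [0, -0.85, -0.08, 0], [0, -0.85, -0.08, 0], [0, -0.85, -0.08, 0]])

```text
time_s: 47.57
ee_pos: [0.516, -0.308, 0.1512]
tcp_rot: [2.468, 1.537, 2.479]
wrist_force: [0.5, 0.8, 0.5]
gripper_width: 0.0917
```

```bash
python3 g.py .520,-.3085,.053
```

```text
p [ 0.516  -0.308   0.1512] toolx [-0.027  0.021 -0.999] jawyaw 0.6 q [ 1.04  0.6  -0.75  1.71  0.45  1.05  0.15]
.520,-.3085,.053 [ 0.981 -0.027  0.067]
```

Call:
send_rows(targets=[[0.1, -0.04, 0.06, 0], [0.35, -0.04, 0.06, 0], [0.6, -0.04, 0.06, 0], [0.8, -0.04, 0.06, 0], [0.97, -0.04, 0.06, 0], [0.97, -0.04, 0.06, 0], [0.97, -0.04, 0.06, 0]])

```text
time_s: 48.15
ee_pos: [0.5195, -0.3074, 0.053]
tcp_rot: [2.443, 1.534, 2.456]
wrist_force: [0.2, -0.4, 0.7]
gripper_width: 0.0918
```

Call:
send_rows(targets=[[0, 0, 0, 0], [0, 0, 0, 0], [0, 0, 0, 0], [0, 0, 0, 0], [0, 0, 0, 0], [0, 0, 0, 0], [0, 0, 0, 0], [0, 0, 0, 0]], grip=-1, squeeze=30)

```text
time_s: 48.82
ee_pos: [0.5195, -0.3076, 0.0531]
tcp_rot: [2.446, 1.534, 2.458]
wrist_force: [0.4, -0.4, -0.0]
gripper_width: 0.0429
```

Call:
send_rows(targets=[[0, 0, 0, 0], [0, 0, 0, 0], [0, 0, 0, 0], [0, 0, 0, 0], [0, 0, 0, 0]])

```text
time_s: 49.23
ee_pos: [0.5199, -0.3076, 0.0533]
tcp_rot: [2.436, 1.535, 2.449]
wrist_force: [1.7, -1.4, 0.7]
gripper_width: 0.0333
```

Call:
send_rows(targets=[[-0.05, 0, 0, 0], [-0.2, 0, 0, 0], [-0.4, 0, 0, 0], [-0.6, 0, 0, 0], [-0.8, 0, 0, 0], [-1, 0, 0, 0], [-1, 0, 0, 0], [-1, 0, 0, 0]])

```text
time_s: 49.9
ee_pos: [0.5232, -0.3103, 0.1545]
tcp_rot: [2.439, 1.537, 2.452]
wrist_force: [-0.3, 0.1, -4.4]
gripper_width: 0.0333
```

```bash
python3 g.py .597,.078,.175
```

```text
p [ 0.5232 -0.3103  0.1545] toolx [-0.026  0.021 -0.999] jawyaw 0.8 q [ 1.04  0.61 -0.75  1.69  0.45  1.07  0.15]
.597,.078,.175 [-0.141  3.876  0.784]
```

Call:
send_rows(targets=[[-0.1, 0.2, 0.07, 0], [-0.2, 0.45, 0.15, 0], [-0.25, 0.7, 0.22, 0], [-0.25, 0.97, 0.3, 0], [-0.25, 0.97, 0.3, 0], [-0.25, 0.97, 0.3, 0]])

```text
time_s: 50.4
ee_pos: [0.5521, -0.2102, 0.1796]
tcp_rot: [2.437, 1.535, 2.455]
wrist_force: [-0.7, -0.9, -3.7]
gripper_width: 0.0333
```

Call:
send_rows(targets=[[0, 0.22, 0.07, 0], [0, 0.45, 0.15, 0], [0, 0.7, 0.22, 0], [0, 0.97, 0.3, 0], [0, 0.97, 0.3, 0], [0, 0.97, 0.3, 0]])

```text
time_s: 50.9
ee_pos: [0.5798, -0.1109, 0.1799]
tcp_rot: [2.448, 1.533, 2.469]
wrist_force: [-0.8, -0.7, -3.4]
gripper_width: 0.0328
```

Call:
send_rows(targets=[[0, 0.22, 0.07, 0], [0, 0.45, 0.12, 0], [0, 0.7, 0.15, 0], [0, 0.97, 0.18, 0], [0, 0.97, 0.18, 0], [0, 0.97, 0.18, 0]])

```text
time_s: 51.4
ee_pos: [0.5951, -0.0131, 0.1809]
tcp_rot: [2.474, 1.531, 2.497]
wrist_force: [0.4, -0.7, -3.8]
gripper_width: 0.033
```

Call:
send_rows(targets=[[0, 0.22, 0, 0], [0, 0.45, 0, 0], [0, 0.7, 0, 0], [0, 0.97, 0, 0], [0, 0.97, 0, 0], [0, 0.97, 0, 0], [0, 0.97, 0, 0]])

```text
time_s: 51.98
ee_pos: [0.5929, 0.0809, 0.1824]
tcp_rot: [2.537, 1.532, 2.558]
wrist_force: [-0.7, -0.3, -4.1]
gripper_width: 0.0334
```

```bash
python3 g.py .597,.078,.0565
```

```text
p [0.5929 0.0809 0.1824] toolx [-0.033  0.022 -0.999] jawyaw 1.2 q [ 0.43  0.57 -0.82  1.69  0.43  1.1  -0.5 ]
.597,.078,.0565 [ 1.256 -0.058  0.081]
```

Call:
send_rows(targets=[[0.15, -0.03, 0.06, 0], [0.4, -0.03, 0.06, 0], [0.65, -0.04, 0.07, 0], [0.85, -0.04, 0.07, 0], [0.98, -0.04, 0.08, 0], [0.98, -0.04, 0.08, 0], [0.98, -0.04, 0.08, 0]])

```text
time_s: 52.57
ee_pos: [0.5977, 0.0776, 0.0836]
tcp_rot: [2.566, 1.531, 2.585]
wrist_force: [0.8, 0.9, -3.5]
gripper_width: 0.0333
```

```bash
python3 g.py .5965,.078,.0565
```

```text
p [0.5977 0.0776 0.0836] toolx [-0.034  0.021 -0.999] jawyaw 1.1 q [ 0.38  0.7  -0.74  1.74  0.53  0.95 -0.56]
.5965,.078,.0565 [ 0.271 -0.002 -0.003]
```

Call:
send_rows(targets=[[0.08, 0, 0, 0], [0.15, 0, 0, 0], [0.2, 0, 0, 0], [0.24, 0, 0, 0], [0.27, 0, 0, 0], [0.27, 0, 0, 0], [0.27, 0, 0, 0]])

```text
time_s: 53.15
ee_pos: [0.5969, 0.0784, 0.0567]
tcp_rot: [2.561, 1.531, 2.58]
wrist_force: [0.5, 0.7, -4.2]
gripper_width: 0.0332
```

Call:
send_rows(targets=[[0, 0, 0, 0], [0, 0, 0, 0], [0, 0, 0, 0], [0, 0, 0, 0], [0, 0, 0, 0], [0, 0, 0, 0], [0, 0, 0, 0], [0, 0, 0, 0]], grip=1)

```text
time_s: 53.82
ee_pos: [0.597, 0.0784, 0.0567]
tcp_rot: [2.559, 1.531, 2.578]
wrist_force: [0.6, 0.5, -0.1]
gripper_width: 0.082
```

Call:
send_rows(targets=[[-0.2, 0, 0, 0], [-0.4, 0, 0, 0], [-0.7, 0, 0, 0], [-1, 0, 0, 0], [-1, 0, 0, 0], [-1, 0, 0, 0]])

```text
time_s: 54.32
ee_pos: [0.6019, 0.0766, 0.1588]
tcp_rot: [2.492, 1.534, 2.511]
wrist_force: [-0.6, -0.3, -0.2]
gripper_width: 0.0917
```

```bash
python3 g.py .527,-.387,.16
```

```text
p [0.6019 0.0766 0.1588] toolx [-0.029  0.021 -0.999] jawyaw 1.1 q [ 0.42  0.61 -0.8   1.69  0.46  1.07 -0.51]
.527,-.387,.16 [-0.089 -4.62  -0.838]
```

Now the stopper, at (.527,-.387).

Call:
send_rows(targets=[[0, -0.31, -0.05, 0], [-0.02, -0.62, -0.1, 0], [-0.02, -0.93, -0.16, 0], [-0.02, -0.93, -0.16, 0], [-0.02, -0.93, -0.16, 0]])

```text
time_s: 54.73
ee_pos: [0.5865, -0.0202, 0.1576]
tcp_rot: [2.563, 1.533, 2.576]
wrist_force: [-0.1, 0.7, 0.9]
gripper_width: 0.0916
```

Call:
send_rows(targets=[[0, -0.31, -0.05, 0], [-0.02, -0.62, -0.1, 0], [-0.02, -0.93, -0.16, 0], [-0.02, -0.93, -0.16, 0], [-0.02, -0.93, -0.16, 0]])

```text
time_s: 55.15
ee_pos: [0.5711, -0.1149, 0.1571]
tcp_rot: [2.582, 1.531, 2.592]
wrist_force: [0.2, 0.6, -0.5]
gripper_width: 0.0919
```

Call:
send_rows(targets=[[0, -0.31, -0.05, 0], [-0.02, -0.62, -0.1, 0], [-0.02, -0.93, -0.16, 0], [-0.02, -0.93, -0.16, 0], [-0.02, -0.93, -0.16, 0]])

```text
time_s: 55.57
ee_pos: [0.5559, -0.2083, 0.1569]
tcp_rot: [2.573, 1.53, 2.582]
wrist_force: [1.1, 0.4, 0.4]
gripper_width: 0.0917
```

Call:
send_rows(targets=[[0, -0.31, -0.05, 0], [-0.02, -0.62, -0.1, 0], [-0.02, -0.93, -0.16, 0], [-0.02, -0.93, -0.16, 0], [-0.02, -0.93, -0.16, 0]])

```text
time_s: 55.98
ee_pos: [0.5409, -0.3009, 0.1569]
tcp_rot: [2.551, 1.53, 2.559]
wrist_force: [0.0, 1.0, 0.6]
gripper_width: 0.0917
```

Call:
send_rows(targets=[[0, -0.31, -0.05, 0], [-0.02, -0.62, -0.1, 0], [-0.02, -0.93, -0.16, 0], [-0.02, -0.93, -0.16, 0], [-0.02, -0.93, -0.16, 0], [-0.02, -0.93, -0.16, 0]])

```text
time_s: 56.48
ee_pos: [0.5274, -0.3903, 0.1572]
tcp_rot: [2.489, 1.529, 2.5]
wrist_force: [0.0, 0.3, -0.3]
gripper_width: 0.0919
```

```bash
python3 g.py .527,-.387,.055
```

```text
p [ 0.5274 -0.3903  0.1572] toolx [-0.034  0.025 -0.999] jawyaw 0.7 q [ 1.08  0.68 -0.73  1.55  0.47  1.14  0.26]
.527,-.387,.055 [1.022 0.007 0.031]
```

Call:
send_rows(targets=[[0.15, 0.01, 0.01, 0], [0.4, 0.01, 0.03, 0], [0.65, 0.01, 0.03, 0], [0.85, 0.01, 0.03, 0], [1, 0.01, 0.03, 0], [1, 0.01, 0.03, 0], [1, 0.01, 0.03, 0]])

```text
time_s: 57.07
ee_pos: [0.5273, -0.3846, 0.0564]
tcp_rot: [2.464, 1.527, 2.477]
wrist_force: [0.5, -1.1, 0.1]
gripper_width: 0.0919
```

Call:
send_rows(targets=[[0, 0, 0, 0], [0, 0, 0, 0], [0, 0, 0, 0], [0, 0, 0, 0], [0, 0, 0, 0], [0, 0, 0, 0], [0, 0, 0, 0], [0, 0, 0, 0]], grip=-1, squeeze=25)

```text
time_s: 57.73
ee_pos: [0.5272, -0.3847, 0.0565]
tcp_rot: [2.466, 1.527, 2.479]
wrist_force: [-0.1, -0.1, 0.3]
gripper_width: 0.0431
```

Call:
send_rows(targets=[[0, 0, 0, 0], [0, 0, 0, 0], [0, 0, 0, 0], [0, 0, 0, 0], [0, 0, 0, 0]])

```text
time_s: 58.15
ee_pos: [0.5271, -0.3848, 0.0565]
tcp_rot: [2.47, 1.527, 2.483]
wrist_force: [-1.2, -0.0, 1.6]
gripper_width: 0.0345
```

Call:
send_rows(targets=[[-0.05, 0, 0, 0], [-0.2, 0, 0, 0], [-0.4, 0, 0, 0], [-0.6, 0, 0, 0], [-0.8, 0, 0, 0], [-1, 0, 0, 0], [-1, 0, 0, 0], [-1, 0, 0, 0]])

```text
time_s: 58.82
ee_pos: [0.5317, -0.3879, 0.1585]
tcp_rot: [2.468, 1.53, 2.481]
wrist_force: [0.0, -0.2, -3.0]
gripper_width: 0.0346
```

```bash
python3 g.py .591,-.0255,.155
```

```text
p [ 0.5317 -0.3879  0.1585] toolx [-0.032  0.025 -0.999] jawyaw 0.8 q [ 1.08  0.69 -0.73  1.54  0.47  1.14  0.26]
.591,-.0255,.155 [0.106 3.614 0.644]
```

Call:
send_rows(targets=[[0, 0.22, 0.04, 0], [0, 0.45, 0.09, 0], [0, 0.68, 0.14, 0], [0, 0.91, 0.18, 0], [0, 0.91, 0.18, 0], [0, 0.91, 0.18, 0]])

```text
time_s: 59.32
ee_pos: [0.5484, -0.2941, 0.1594]
tcp_rot: [2.461, 1.528, 2.479]
wrist_force: [-0.2, -0.7, -1.8]
gripper_width: 0.0345
```

Call:
send_rows(targets=[[0, 0.22, 0.04, 0], [0, 0.45, 0.09, 0], [0, 0.68, 0.14, 0], [0, 0.91, 0.18, 0], [0, 0.91, 0.18, 0], [0, 0.91, 0.18, 0]])

```text
time_s: 59.82
ee_pos: [0.5646, -0.2019, 0.1606]
tcp_rot: [2.469, 1.527, 2.489]
wrist_force: [0.3, -1.6, -2.4]
gripper_width: 0.0348
```

Call:
send_rows(targets=[[0, 0.22, 0.04, 0], [0, 0.45, 0.09, 0], [0, 0.68, 0.14, 0], [0, 0.91, 0.18, 0], [0, 0.91, 0.18, 0], [0, 0.91, 0.18, 0]])

```text
time_s: 60.32
ee_pos: [0.5808, -0.1108, 0.1621]
tcp_rot: [2.483, 1.527, 2.504]
wrist_force: [0.7, -1.6, -2.1]
gripper_width: 0.0349
```

Call:
send_rows(targets=[[0, 0.22, 0.04, 0], [0, 0.45, 0.09, 0], [0, 0.68, 0.13, 0], [0, 0.88, 0.17, 0], [0, 0.88, 0.17, 0], [0, 0.88, 0.17, 0], [0, 0.88, 0.17, 0]])

```text
time_s: 60.9
ee_pos: [0.5959, -0.0256, 0.1632]
tcp_rot: [2.53, 1.528, 2.548]
wrist_force: [-0.5, 0.1, -3.1]
gripper_width: 0.0346
```

```bash
python3 g.py .591,-.0235,.08 .591,-.0235,.0595
```

```text
p [ 0.5959 -0.0256  0.1632] toolx [-0.036  0.024 -0.999] jawyaw 1.1 q [ 0.59  0.59 -0.8   1.71  0.44  1.08 -0.33]
.591,-.0235,.08 [ 0.833  0.001 -0.019]
.591,-.0235,.0595 [ 0.205 -0.005  0.007]
```

Call:
send_rows(targets=[[0.15, 0, -0.02, 0], [0.35, 0, -0.02, 0], [0.55, 0, -0.02, 0], [0.75, 0, -0.02, 0], [0.83, 0, -0.02, 0], [0.83, 0, -0.02, 0], [0.83, 0, -0.02, 0]])

```text
time_s: 61.48
ee_pos: [0.5909, -0.025, 0.0803]
tcp_rot: [2.544, 1.527, 2.56]
wrist_force: [0.4, 0.2, -1.6]
gripper_width: 0.0349
```

```bash
python3 g.py .591,-.0235,.0595
```

```text
p [ 0.5909 -0.025   0.0803] toolx [-0.036  0.024 -0.999] jawyaw 0.9 q [ 0.55  0.69 -0.74  1.77  0.52  0.93 -0.39]
.591,-.0235,.0595 [0.208 0.01  0.008]
```

Call:
send_rows(targets=[[0.05, 0.01, 0.01, 0], [0.1, 0.01, 0.01, 0], [0.14, 0.01, 0.01, 0], [0.18, 0.01, 0.01, 0], [0.21, 0.01, 0.01, 0], [0.21, 0.01, 0.01, 0], [0.21, 0.01, 0.01, 0]])

```text
time_s: 62.07
ee_pos: [0.5913, -0.0233, 0.0594]
tcp_rot: [2.543, 1.527, 2.559]
wrist_force: [-0.7, -0.6, -0.3]
gripper_width: 0.0348
```

Call:
send_rows(targets=[[0, 0, 0, 0], [0, 0, 0, 0], [0, 0, 0, 0], [0, 0, 0, 0], [0, 0, 0, 0], [0, 0, 0, 0], [0, 0, 0, 0], [0, 0, 0, 0]], grip=1)

```text
time_s: 62.73
ee_pos: [0.5913, -0.0233, 0.0594]
tcp_rot: [2.542, 1.527, 2.558]
wrist_force: [0.2, -0.1, -0.1]
gripper_width: 0.0833
```

Call:
send_rows(targets=[[-0.2, 0, 0, 0], [-0.4, 0, 0, 0], [-0.7, 0, 0, 0], [-1, 0, 0, 0], [-1, 0, 0, 0], [-1, 0, 0, 0]])

```text
time_s: 63.23
ee_pos: [0.5965, -0.0257, 0.1613]
tcp_rot: [2.497, 1.531, 2.514]
wrist_force: [-0.2, 0.3, 0.1]
gripper_width: 0.0918
```

Call:
send_rows(targets=[[0, -0.3, 0, 0], [0, -0.6, 0, 0], [0, -0.95, 0, 0], [0, -0.95, 0, 0], [0, -0.95, 0, 0]])

```text
time_s: 63.65
ee_pos: [0.5965, -0.1244, 0.157]
tcp_rot: [2.555, 1.529, 2.565]
wrist_force: [-0.9, 0.9, -0.0]
gripper_width: 0.0923
```

Call:
send_rows(targets=[[-0.1, -0.3, 0, 0], [-0.2, -0.6, 0, 0], [-0.3, -0.95, 0, 0], [-0.3, -0.95, 0, 0], [-0.3, -0.95, 0, 0]])

```text
time_s: 64.07
ee_pos: [0.598, -0.2222, 0.1839]
tcp_rot: [2.571, 1.528, 2.577]
wrist_force: [0.0, 0.8, 0.5]
gripper_width: 0.0917
```

Call:
send_rows(targets=[[-0.1, -0.3, 0, 0], [-0.2, -0.6, 0, 0], [-0.3, -0.95, 0, 0], [-0.3, -0.95, 0, 0], [-0.3, -0.95, 0, 0], [-0.3, -0.95, 0, 0]])

```text
time_s: 64.57
ee_pos: [0.5998, -0.315, 0.2107]
tcp_rot: [2.534, 1.526, 2.543]
wrist_force: [0.0, 0.1, -0.3]
gripper_width: 0.0918
```

```bash
python3 - <<'E'
from h import *
for n in('top','scene'):
    im,d,P=grab(n); save(n+'9',im); np.savez(n+'0.npz',im=im,d=d,P=P)
    C=cloud(P,d); m=(C[...,2]>.07)&(C[...,2]<.09)&(abs(C[...,0]-.445)<.03)&(abs(C[...,1]-.3)<.03)&(d>0)
    v,u=np.nonzero(m)
    if m.any(): print(n,'sleeve',m.sum(),cv2.minEnclosingCircle(plane(P,np.c_[u,v],.08)[:,:2].astype(np.float32)),np.median(C[m][:,2]))
E
python3 m.py | grep -E 'tall|low'
```

```text
top sleeve 214 ((0.4476346969604492, 0.29641759395599365), 0.021256817504763603) 0.07940434309394612
scene sleeve 336 ((0.4477890431880951, 0.2990223169326782), 0.022350719198584557) 0.07896475494327299
top tall 299 c 0.5956 0.0776 D 0.0363 z [0.1029 0.1065 0.1101] px 291.0 185.0 [80. 65. 52.]
top tall 315 c 0.5917 -0.0267 D 0.0365 z [0.106  0.1143 0.1184] px 349.0 186.0 [169. 160. 138.]
top tall 140 c 0.5417 0.0283 D 0.0447 z [0.1011 0.1078 0.1106] px 319.0 213.0 [145.  89.  53.]
top tall 272 c 0.4111 -0.0551 D 0.0354 z [0.1017 0.1068 0.1104] px 369.0 285.0 [ 74.  84. 140.]
top low 95 c 0.6105 0.1984 D 0.0426 z [0.0269 0.0305 0.0339] px 237.0 190.0 [75. 71. 98.]
top low 160 c 0.5908 -0.0267 D 0.0461 z [0.0246 0.0284 0.0331] px 348.0 200.0 [126. 117. 100.]
top low 284 c 0.5187 0.0965 D 0.0373 z [0.0262 0.0314 0.0348] px 286.0 234.0 [91. 81. 70.]
top low 299 c 0.5126 -0.0368 D 0.041 z [0.0261 0.0287 0.0311] px 355.0 235.0 [147. 116.  51.]
scene tall 214 c 0.4147 -0.0512 D 0.0364 z [0.1008 0.1064 0.1099] px 341.0 175.0 [ 79.  89. 152.]
scene tall 247 c 0.5416 0.0312 D 0.049 z [0.1007 0
[... 193 characters left out ...]
1064 0.1096] px 331.0 285.0 [67. 55. 48.]
scene low 78 c 0.4167 -0.0504 D 0.0345 z [0.0245 0.0284 0.0348] px 339.0 206.0 [ 67.  69. 111.]
scene low 264 c 0.5128 -0.0341 D 0.0422 z [0.0259 0.0288 0.031 ] px 310.0 239.0 [141. 107.  63.]
scene low 228 c 0.5931 -0.0225 D 0.0457 z [0.025  0.0288 0.0339] px 286.0 275.0 [171. 160. 144.]
scene low 26 c 0.5581 0.0224 D 0.0237 z [0.0255 0.0305 0.0355] px 319.0 275.0 [91. 60. 43.]
scene low 344 c 0.5192 0.0999 D 0.0388 z [0.0264 0.0315 0.0345] px 368.0 285.0 [89. 81. 74.]
scene low 48 c 0.6069 0.0893 D 0.0342 z [0.0243 0.0282 0.0355] px 330.0 319.0 [66. 55. 49.]
scene low 78 c 0.6165 0.1924 D 0.0321 z [0.0286 0.0307 0.034 ] px 376.0 362.0 [70. 63. 85.]
```

View pics/scene9.png

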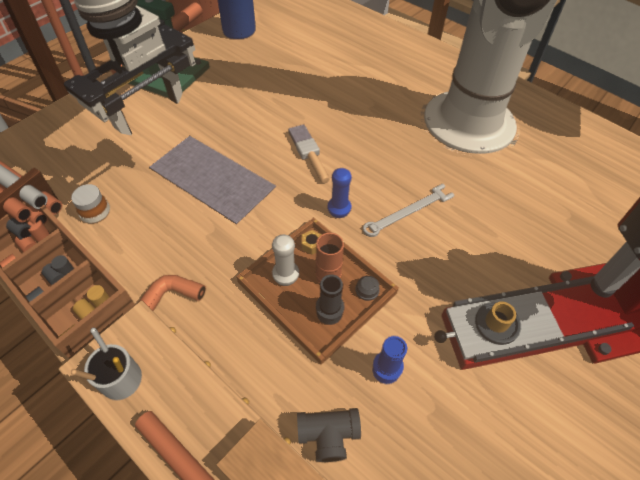

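The three tall pieces are back within about 3 mm of their start positions. The cap and nut have not moved, and the sleeve is in the nest at (497,318). The arm is clear, so I'm handing in.

```bash
python3 -c "
from station import env
print(env.close_job())"
```

```text
the job is handed in; nothing more can be done
None
```

The job is done and handed in at about 65 s of the 144 s allowed. I stood the stopper, capped pipe and coupling on the felt pad and put the sleeve in the press nest. I then returned the coupling, pipe and stopper to their places in the tray.

What the last checks showed:
- **Tall pieces:** seen with the same cameras before and after, each is within about 3 mm of its start position. All are upright at their full height.
- **Sleeve:** its top is at about 0.08 m, as it should be on the nest floor. The wrist camera put it about 1 mm from the nest centre. The top and scene cameras each read its centre about 3 to 5 mm off that, still inside the 14 mm tolerance.
- **Iron cap and brass nut:** they read within 0.3 mm of where they lay, and the blue look-alikes were not handled.
- **Robot:** nothing was touching the gripper or arm at the end. The tool had picked up a tilt of about 2.5° by then, well inside the 0.12 rad upright limit.

The top-camera check of the sleeve right after placing it failed because the arm was in the way. The wrist and scene cameras covered it then, and the top camera confirmed it at the end.

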